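# Find the socket for the laser clamp nut

### The arm

A 6-joint arm with a two-finger parallel gripper is mounted at the origin on the work surface. World frame = base frame: x ahead of the robot, y to its left, z up, the work surface at z = 0. Lengths are in m, angles in rad, forces in N, time in s.
With the tool pointing down it reaches from about 0.35 to 0.975 m from the base axis. Payload 17.4 kg.
Tool frame: the origin (TCP) lies at the very end of the fingers, on their centre line; the grasp point (between the pads) lies 19 mm behind it; x points along the fingers, y is the direction in which the jaws open and shut, and the axes are right-handed (so a half turn about x gives the same grasp; the last joint's range is limited). The gripper opens to 85 mm and grips with 20 to 120 N. Pads are 22 mm wide; open, the fingers measure 114 mm over their backs; the gripper's body (76 mm by 85 mm) begins 54 mm behind the grasp point. The pads swing forward as they close: fully open they stand 13 mm farther back than shut.
Start: joints at [-1.173, 0.116, 1.442, -0, 1.584, -0.038], TCP at [0.285, -0.612, 0.198] pointing down, gripper open.
Joint ranges: [-2.83, 2.83], [-0.83, 2.19], [0.07, 2.5], [-1.14, 4.28], [0.01, 3], [-2.97, 2.97]. Speed limits (rad/s): [1.89, 1.89, 2.22, 3.14, 3.14, 3.14].

### API

Orientations are given as a rotation vector (axis times angle).
In Python, from rig import env, eyes, models gives the robot as it stands.
- The arm moves only by the tool carry_out, never from a script. Its argument "increments" is a list that holds one entry, the list of rows, each a list of 4 numbers: the shift along the tool's x, y, z in cm, then the turn about the tool's x in rad. A call has 1 to 12 rows; each row shifts and turns the pose as measured when the row begins, along the tool's axes as they then stand; what a row does not reach is not made up. A row lasts 1/8 s, in which the tool goes at most 62.5 mm and 10.7 degrees, less where a joint would pass 70% of its speed; a pose out of reach is approached as far as the arm can. A call is refused whole if a number of a shift passes 6.25 or a number of a turn 0.188, either way. A call with a gripper value outside its range is refused whole. "fingers" is the finger opening in cm, from 0 to 8.54, set as the call begins (left out, the last holds). The fingers move at their own pace and stop on an object; "force" is the grip in N (left out, the last holds). Time passes only in rows, so rows that do not move let the fingers close. It gives the time, the measured TCP pose, the force and the opening at its end, in the units of the state.
- env.state(): the state, without advancing time (a new reading comes with each control period).
- eyes.camera(name): name is "scene" or "top"; returns a dict with "color" (420x560x3 uint8, blue, green, red), "fx", "fy", "cx", "cy" (pixels), "xyz" and "attitude" of the camera in the world. Camera axes: x right, y up, looking along -z (the intrinsics and any distortion apply to the point x, -y, -z); pixel columns grow to the right and rows downward; lengths in m; the calibration is good to about 2 mm. A picture is of the moment at which its call begins. There is no depth.
- env.sign_off(): hands the job in, once; it reports no verdict.
Trained networks look in the newest picture that a camera, given by its name, has taken for a name from the list of things; names that differ only in an ending like _2 or _b are one class to them, and where a whole thing is asked for, a point or a joint stands for the part that bears it (a point fixed in the world has none). Each returns a list of dicts, best first, with "score" (0 to 1); they miss things now and then, are a little off and sometimes report something else, mostly with a low value. They report only what shows in the picture. A call takes as long as a camera call.
- models.spot_in(camera, name): "box" ([left, top, width, height] in pixels, round what is visible of it).
The state is a dict: "time_s": time; "q": joint angles; "joint_vel": joint speeds; "tau": joint torques, N m; "position": TCP position; "orientation": TCP orientation; "wrist_force": force on the tool from outside, world axes, zero at the start; "moment": the same for the moment, N m; "grip_width": finger opening in m.
Only numpy, scipy, OpenCV 4.12 (cv2) and the standard library are available. Lean on these libraries where they do the work, as an engineer would, in place of code of your own. Each camera call takes 0.05 s, during which the arm holds its last target. There are 200 camera calls.

### The job

Swing the bench magnifier to the robot's left until its head is a good hand's width clear of the laser head's middle clamp, and leave it there. Then try the sockets from the tray on the middle clamp's nut, without forcing any, to find the one that fits (too small does not go down over the nut, too big spins round it), standing the others back upright in the tray and leaving the mirror, driver and optic box where they are. With the socket that fits, fully down on the nut, nip the finger-tight nut up about 30 degrees clockwise (seen from above) and finish still holding that socket in the gripper, upright and fully seated on the nut.

Things in the scene. Friction and masses are not known exactly. Their poses are not given: they have to be found in the camera images.
- middle_stud (a point): where the underside of the nut to be fitted rests on its washer: on the axis of the middle of three steel strap clamps, z 34.5 mm (stud ends 4 mm above the nut). Axes are the laser head's (fixed grey box, 80 mm tall): its face stands 60 mm away along +x, a 20 mm high base flange in front of it. The other clamps stand 115 mm away along +y and -y.
- magnifier: round head of the bench magnifier: 110 mm across, 22 mm thick, white ring with a clear lens; origin at the lens's centre, 225 mm above the table, over the middle clamp at the start. Its arm lies along its own +x to an upright post (axis 260 mm away), about which it swings level, 0.5 rad right and 1.3 rad left of the start; stiff (0.9 N m, about 3 N at the handle), it stays where it is left.
- handle (a point): middle of the magnifier's handle: a level black bar 16 mm thick and 55 mm long that sticks out of the head straight away from the post (along this point's own -x); 225 mm above the table. The post's axis lies 340 mm from it along its +x; the point turns with the arm. It can be pinched from above across its thickness.
- tray: black tool tray, fixed, 260 (its x) x 110 (its y) x 24 mm, walls and floor 4 mm thick; origin at the centre of its underside. The sockets stand on its floor in a row along its x, about 75 mm apart, in any order.
- socket_a: 13 mm deep socket, steel, mouth down: round body 20 mm across, 45 mm tall, with a hexagonal opening (14 mm across flats, 32 mm deep, for a 13 mm nut) in its underside; on top a hexagonal drive adapter to hold it by, 16 mm across flats, 30 mm tall. Origin at the centre of the mouth, z up; flats of opening and adapter in line, two of six facing +x and -x.
- socket_b: 17 mm deep socket, steel, mouth down: round body 25 mm across, 45 mm tall, with a hexagonal opening (18 mm across flats, 32 mm deep, for a 17 mm nut) in its underside; on top a hexagonal drive adapter to hold it by, 16 mm across flats, 30 mm tall. Origin at the centre of the mouth, z up; flats of opening and adapter in line, two of six facing +x and -x.
- socket_c: 22 mm deep socket, steel, mouth down: round body 31 mm across, 45 mm tall, with a hexagonal opening (23 mm across flats, 32 mm deep, for a 22 mm nut) in its underside; on top a hexagonal drive adapter to hold it by, 16 mm across flats, 30 mm tall. Origin at the centre of the mouth, z up; flats of opening and adapter in line, two of six facing +x and -x.
- clamp_a: one of the three strap clamps, fixed: dark steel strap 100 x 32 x 12 mm, its top 32 mm above the table, on a heel block; stud, 30 mm washer and nut stand at its middle. Origin on the stud's axis at table height.
- nut_a_base (a point): centre of the underside of that clamp's steel hex nut, on its washer, z up; two of its six flats face +x and -x; it turns with the nut. The three nuts are 13 mm across flats (12 mm tall, on an 8 mm stud), 17 (15 tall, 10 mm stud) and 22 (21 tall, 14 mm stud); which is which was not noted, and any may be in the middle.
- nut_a (a joint): turn of that nut, rad, 0 at the start, growing clockwise seen from above (tightening); range -0.6 to 1.4; stiff, about 0.15 N m all the way. Its height does not change.
- clamp_b: one of the three strap clamps, fixed: dark steel strap 100 x 32 x 12 mm, its top 32 mm above the table, on a heel block; stud, 30 mm washer and nut stand at its middle. Origin on the stud's axis at table height.
- nut_b_base (a point): centre of the underside of that clamp's steel hex nut, on its washer, z up; two of its six flats face +x and -x; it turns with the nut. The three nuts are 13 mm across flats (12 mm tall, on an 8 mm stud), 17 (15 tall, 10 mm stud) and 22 (21 tall, 14 mm stud); which is which was not noted, and any may be in the middle.
- nut_b (a joint): turn of that nut, rad, 0 at the start, growing clockwise seen from above (tightening); range -0.6 to 1.4; stiff, about 0.15 N m all the way. Its height does not change.
- clamp_c: one of the three strap clamps, fixed: dark steel strap 100 x 32 x 12 mm, its top 32 mm above the table, on a heel block; stud, 30 mm washer and nut stand at its middle. Origin on the stud's axis at table height.
- nut_c_base (a point): centre of the underside of that clamp's steel hex nut, on its washer, z up; two of its six flats face +x and -x; it turns with the nut. The three nuts are 13 mm across flats (12 mm tall, on an 8 mm stud), 17 (15 tall, 10 mm stud) and 22 (21 tall, 14 mm stud); which is which was not noted, and any may be in the middle.
- nut_c (a joint): turn of that nut, rad, 0 at the start, growing clockwise seen from above (tightening); range -0.6 to 1.4; stiff, about 0.15 N m all the way. Its height does not change.
- mirror_post: bystander: mirror in a black mount on a steel pedestal post, 115 mm tall, foot 32 mm across; origin under the post.
- ball_driver: bystander: ball driver lying down, black handle 100 mm, 22 mm thick, thin steel shaft 100 mm along its +x; origin under the front end of the handle.
- optic_box: bystander: small white optic box with clear lid, 55 x 55 x 27 mm; origin at the centre of its underside.

How it is judged:
By the outcome, as a careful person would: the job done as asked, in the order asked, and still so for the second after the job is handed in, while the arm keeps its last pose, push and grip.
It also fails if it takes over 72 s, if anything falls off the work surface, if the arm or the gripper's body presses on something with over 40 N, if the wrist force passes 120 N, or if a joint passes its speed limit or range.

## Working session

There is one attempt and no reset: what is moved stays moved. The work goes in short steps, Python scripts to look and compute and a tool call to move; the robot and the scene stay as the last step left them, time stands still between calls to the robot, and variables do not carry over. Pictures are saved under pics/ and viewed, about 8 in all and at most 12, crops included, and the job is handed in when it is done.

Besides the shell and the picture viewer there is one more tool, called after ">>>" as name(argument=value, ...), one argument or row to a line, values as JSON. carry_out: Moves the arm, as the interface text tells. Its arguments: {"type":"object","properties":{"increments":{"type":"array","items":{"type":"array","items":{"type":"array","items":{"type":"number"}}}},"fingers":{"type":"number"},"force":{"type":"number"}},"required":["increments"]}

```bash
ls; mkdir -p pics; cat > h.py <<'E'
import numpy as np, cv2
from scipy.spatial.transform import Rotation as R
from rig import env, eyes, models
np.set_printoptions(precision=4, suppress=True)
def att(c):
    a=np.array(c["attitude"],float)
    return a if a.shape==(3,3) else R.from_rotvec(a).as_matrix()
def ray(c,u,v):
    d=np.array([(u-c["cx"])/c["fx"],-(v-c["cy"])/c["fy"],-1.0])
    return att(c)@d
def onz(c,u,v,z):
    d=ray(c,u,v);o=np.array(c["xyz"]);return o+d*(z-o[2])/d[2]
def proj(c,p):
    q=att(c).T@(np.array(p)-np.array(c["xyz"]))
    return c["cx"]+c["fx"]*q[0]/-q[2], c["cy"]-c["fy"]*q[1]/-q[2]
def st():
    s=env.state()
    Rm=R.from_rotvec(s["orientation"]).as_matrix()
    print("t",s["time_s"],"p",np.array(s["position"]),"F",np.array(s["wrist_force"]),"M",np.array(s["moment"]),"g",s["grip_width"]);print("R",Rm.round(3).tolist(),"q",np.array(s["q"]))
    return s,Rm
E
python3 - <<'E'
from h import *
st()
for n in("scene","top"):
    c=eyes.camera(n);cv2.imwrite(f"pics/{n}0.png",c["color"])
    print(n,{k:v for k,v in c.items() if k!="color"})
    for m in("magnifier","handle","tray","socket_a","socket_b","socket_c","clamp_a","nut_a","mirror_post","ball_driver","optic_box"):
        print(m,[(np.round(d["box"]).astype(int).tolist(),round(d["score"],2)) for d in models.spot_in(n,m)][:4])
E
```

```text
pics
t 0.0 p [ 0.2848 -0.6117  0.1972] F [ 0.4349 -0.0388 -0.1537] M [-0.0375  0.0059 -0.0373] g 0.08528361668647787
R [[-0.0, 0.422, -0.907], [0.001, -0.907, -0.422], [-1.0, -0.001, -0.0]] q [-1.1728  0.1165  1.4423 -0.      1.584  -0.0378]
scene {'fx': 448.02974486734286, 'fy': 448.02974486734286, 'cx': 278.3923800517031, 'cy': 213.2373817419239, 'xyz': array([0.9674, 0.1832, 0.9193]), 'attitude': array([0.3753, 0.5946, 1.9276])}
magnifier [([155, 201, 160, 169], 0.81)]
handle [([157, 201, 159, 169], 0.56)]
tray [([125, 171, 79, 102], 0.59)]
socket_a [([165, 174, 16, 25], 0.75), ([156, 198, 12, 23], 0.72), ([150, 230, 20, 24], 0.6)]
socket_b [([165, 174, 16, 25], 0.75), ([156, 198, 12, 23], 0.72), ([150, 230, 20, 24], 0.6)]
socket_c [([165, 174, 16, 25], 0.75), ([156, 198, 12, 23], 0.72), ([150, 230, 20, 24], 0.6)]
clamp_a [([316, 291, 31, 38], 0.87), ([221, 246, 30, 35], 0.8), ([264, 266, 35, 39], 0.61)]
nut_a [([278, 279, 6, 9], 0.58), ([326, 304, 10, 8], 0.5)]
mirror_post [([436, 245, 34, 41], 0.79), ([227, 254, 15, 12], 0.7)]
ball_driver [([298, 214, 39, 60], 0.8)]
optic_box [(
[... 184 characters left out ...]
: array([ 0.0809, -0.0528, -1.5549])}
magnifier [([249, 29, 68, 184], 0.94)]
handle [([245, 31, 73, 180], 0.89)]
tray [([372, 144, 73, 116], 0.86), ([116, 232, 33, 21], 0.73), ([248, 29, 70, 184], 0.25)]
socket_a [([393, 167, 14, 12], 0.63), ([407, 200, 15, 9], 0.41)]
socket_b [([393, 167, 14, 12], 0.63), ([407, 200, 15, 9], 0.41)]
socket_c [([393, 167, 14, 12], 0.63), ([407, 200, 15, 9], 0.41)]
clamp_a [([215, 153, 20, 42], 0.71), ([316, 158, 14, 43], 0.57), ([270, 186, 8, 8], 0.56)]
nut_a [([316, 174, 10, 12], 0.64), ([221, 166, 10, 9], 0.52)]
mirror_post [([116, 231, 31, 24], 0.83)]
ball_driver [([254, 204, 12, 82], 0.62), ([410, 228, 16, 14], 0.47)]
optic_box [([332, 235, 26, 25], 0.75)]
```

```bash
python3 - <<'E'
import cv2,numpy as np
a=cv2.imread("pics/top0.png")[10:310,90:460]; cv2.imwrite("pics/v1.png",cv2.resize(a,None,fx=2,fy=2,interpolation=cv2.INTER_CUBIC))
a=cv2.imread("pics/scene0.png")[150:400,110:490]; cv2.imwrite("pics/v2.png",cv2.resize(a,None,fx=2,fy=2,interpolation=cv2.INTER_CUBIC))
E
```

```text
(no output)
```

View pics/v1.png

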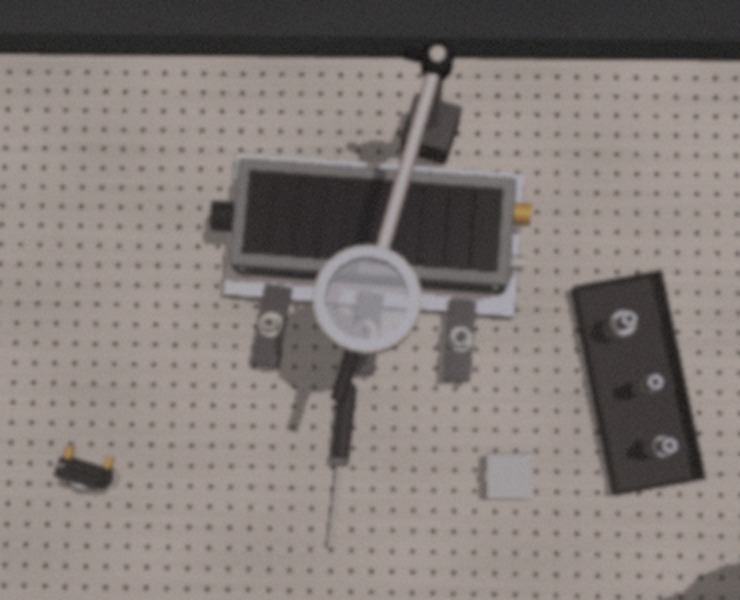

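View pics/v2.png

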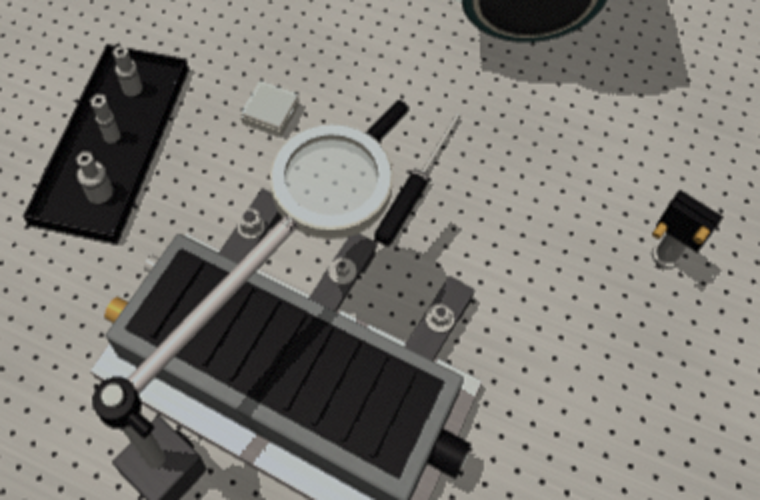

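The top view shows the lens at crop (365,298), the post top at (437,53), and the handle at about (352,352) to (340,395), just above the ball driver. The tray sockets, from far to near, are at (624,322), (655,382) and (664,446). The scene view confirms that the middle clamp nut is at (343,270) and the middle socket is the smallest.

```bash
python3 - <<'E'
from h import *
T=eyes.camera("top");S=eyes.camera("scene")
t=lambda u,v,z:onz(T,u/2+90,v/2+10,z)[:2]
s=lambda u,v,z:onz(S,u/2+110,v/2+150,z)[:2]
print("lens",t(367,298,.225),s(332,178,.225))
print("handle near",t(352,352,.225),s(372,136,.225)," far",t(340,396,.225),s(403,105,.225))
print("post",t(437,53,.236),s(117,398,.236))
print("nuts L,M,R",[t(*p,.05) for p in((270,323),(365,330),(461,338))],[s(*p,.05) for p in((440,316),(343,270),(251,222))])
print("sock far,mid,near",[t(*p,.079) for p in((628,319),(656,381),(669,445))],[s(*p,.079) for p in((85,158),(99,101),(122,50))])
print("tray corners",[t(*p,.024) for p in((572,288),(660,272),(704,477),(614,493))])
print("box",t(509,477,.027),"driver",t(342,430,.011),t(338,463,.01),"mirror",t(84,470,.1))
a=cv2.resize(T["color"][150:250,365:450],None,fx=6,fy=6,interpolation=cv2.INTER_CUBIC)
b=cv2.resize(T["color"][155:205,200:340],None,fx=5,fy=5,interpolation=cv2.INTER_CUBIC)
cv2.imwrite("pics/v3.png",a)
E
```

```text
lens [0.5942 0.0036] [0.5942 0.0046]
handle near [0.5388 0.0179] [0.5377 0.0196]  far [0.494  0.0291] [0.4931 0.0325]
post [ 0.8472 -0.0642] [ 0.8455 -0.0611]
nuts L,M,R [array([0.5951, 0.1257]), array([0.5881, 0.0119]), array([ 0.58  , -0.1026])] [array([0.604 , 0.1288]), array([0.598 , 0.0172]), array([ 0.5873, -0.0979])]
sock far,mid,near [array([ 0.6005, -0.294 ]), array([ 0.5287, -0.3258]), array([ 0.4552, -0.34  ])] [array([ 0.6047, -0.2932]), array([ 0.5323, -0.3218]), array([ 0.4567, -0.338 ])]
tray corners [array([ 0.6471, -0.239 ]), array([ 0.6682, -0.346 ]), array([ 0.4197, -0.3963]), array([ 0.3989, -0.2889])]
box [ 0.416 -0.163] driver [0.4702 0.0394] [0.4299 0.0436] mirror [0.4162 0.3259]
```

View pics/v3.png

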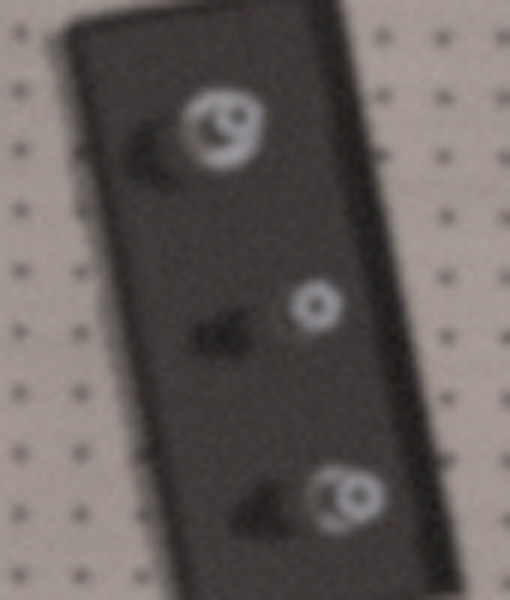

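The far socket is the 22, the middle one the 13 and the near one the 17. The lens-to-post distance comes out at 0.261 m, against 0.260 m given. Next I approach the handle.

```bash
cat >> h.py <<'E'
def plan(xyz,yaw,n,dirn=0,frm=None):
    """rows from the present pose to tool-down at xyz with tool y at yaw(deg); dirn forces sign of tool turn"""
    s=env.state();p=np.array(s["position"]);Rm=R.from_rotvec(s["orientation"]).as_matrix()
    if frm is not None: p,Rm=frm
    cur=np.arctan2(Rm[1,1],Rm[0,1])
    d=-(np.radians(yaw)-cur); d=(d+np.pi)%(2*np.pi)-np.pi
    if dirn and d*dirn<0: d+=2*np.pi*dirn
    rows=[];P=p.copy();M=Rm.copy()
    for i in range(n):
        g=p+(np.array(xyz)-p)*(i+1)/n
        sh=np.round(M.T@(g-P)*100,2);a=round(d/n,3)
        rows.append([*sh.tolist(),a]);P=P+M@sh/100;M=M@R.from_rotvec([a,0,0]).as_matrix()
    print(str(rows).replace(" ",""),"end",P, "yaw",np.degrees(np.arctan2(M[1,1],M[0,1])).round(1));return P,M
E
python3 - <<'E'
from h import *
f=plan([.45,-.05,.29],130,12,-1)
f=plan([.5177,.0237,.26],75.2,6,0,f)
E
```

```text
[[-0.77,-3.66,-3.22,np.float64(-0.284)],[-0.76,-2.62,-4.13,np.float64(-0.284)],[-0.77,-1.35,-4.68,np.float64(-0.284)],[-0.77,0.01,-4.89,np.float64(-0.284)],[-0.76,1.38,-4.68,np.float64(-0.284)],[-0.77,2.63,-4.1,np.float64(-0.284)],[-0.77,3.69,-3.21,np.float64(-0.284)],[-0.76,4.43,-2.04,np.float64(-0.284)],[-0.77,4.83,-0.72,np.float64(-0.284)],[-0.77,4.83,0.66,np.float64(-0.284)],[-0.76,4.46,1.99,np.float64(-0.284)],[-0.77,3.72,3.16,np.float64(-0.284)]] end [ 0.45 -0.05  0.29] yaw 130.2
[[0.5,0.21,1.65,np.float64(0.16)],[0.5,0.47,1.6,np.float64(0.16)],[0.5,0.72,1.51,np.float64(0.16)],[0.5,0.95,1.37,np.float64(0.16)],[0.5,1.15,1.2,np.float64(0.16)],[0.5,1.34,1.0,np.float64(0.16)]] end [0.5177 0.0237 0.26  ] yaw 75.2
```

```bash
sed -i 's/a=round(d\/n,3)/a=float(round(d\/n,3))/' h.py
python3 - <<'E'
from h import *
f=plan([.47,-.09,.285],55,12,-1)
E
```

```text
[[-0.72,-3.29,-3.23,-0.175],[-0.73,-2.68,-3.76,-0.175],[-0.72,-1.98,-4.17,-0.175],[-0.73,-1.23,-4.45,-0.175],[-0.72,-0.44,-4.59,-0.175],[-0.73,0.38,-4.6,-0.175],[-0.72,1.16,-4.47,-0.175],[-0.73,1.93,-4.19,-0.175],[-0.72,2.63,-3.79,-0.175],[-0.73,3.24,-3.28,-0.175],[-0.72,3.77,-2.66,-0.175],[-0.73,4.18,-1.97,-0.175]] end [ 0.47  -0.09   0.285] yaw 55.3
```

>>> carry_out(
  increments=[
    [[-0.72, -3.29, -3.23, -0.175], [-0.73, -2.68, -3.76, -0.175], [-0.72, -1.98, -4.17, -0.175], [-0.73, -1.23, -4.45, -0.175], [-0.72, -0.44, -4.59, -0.175], [-0.73, 0.38, -4.6, -0.175], [-0.72, 1.16, -4.47, -0.175], [-0.73, 1.93, -4.19, -0.175], [-0.72, 2.63, -3.79, -0.175], [-0.73, 3.24, -3.28, -0.175], [-0.72, 3.77, -2.66, -0.175], [-0.73, 4.18, -1.97, -0.175]],
  ],
  fingers=6,
)

```text
time_s: 2.8
position: [0.4574, -0.0705, 0.2881]
orientation: [0.426, 1.526, -0.424]
wrist_force: [1.3, -0.4, -0.6]
grip_width: 0.0604
```

```bash
python3 - <<'E'
from h import *
st();f=plan([.5177,.0237,.25],75.2,5);plan([.5177,.0237,.206],75.2,2,0,f)
E
```

```text
t 2.8 p [ 0.4574 -0.0705  0.2881] F [ 1.2646 -0.4034 -0.603 ] M [-0.0193 -0.0138  0.0693] g 0.0603912359763923
R [[0.003, 0.516, 0.856], [0.0, 0.856, -0.516], [-1.0, 0.002, 0.003]] q [-0.2085 -0.3624  1.733   0.0008  1.768  -1.2366]
[[0.77,2.23,0.06,-0.057],[0.76,2.23,0.18,-0.057],[0.77,2.21,0.32,-0.057],[0.76,2.2,0.43,-0.057],[0.77,2.16,0.56,-0.057]] end [0.5177 0.0237 0.25  ] yaw 75.2
[[2.2,-0.0,-0.0,0.0],[2.2,-0.01,-0.01,0.0]] end [0.5177 0.0237 0.206 ] yaw 75.2
```

>>> carry_out(
  increments=[
    [[0.77, 2.23, 0.06, -0.057], [0.76, 2.23, 0.18, -0.057], [0.77, 2.21, 0.32, -0.057], [0.76, 2.2, 0.43, -0.057], [0.77, 2.16, 0.56, -0.057], [0, 0, 0, 0]],
  ],
)

```text
time_s: 3.55
position: [0.519, 0.0306, 0.2505]
orientation: [0.189, 1.556, -0.188]
wrist_force: [-0.4, 0.0, 0.3]
grip_width: 0.06
```

```bash
python3 - <<'E'
from h import *
st();f=plan([.5177,.0237,.206],75.2,2)
E
```

```text
t 3.55 p [0.519  0.0306 0.2505] F [-0.3725  0.0471  0.2646] M [-0.0213 -0.0263 -0.0073] g 0.05997312859203469
R [[0.006, 0.238, 0.971], [-0.0, 0.971, -0.238], [-1.0, 0.001, 0.006]] q [ 0.01   -0.2377  1.6954 -0.0003  1.6778 -1.3203]
[[2.23,-0.35,0.01,0.009],[2.22,-0.36,0.01,0.009]] end [0.5177 0.0236 0.206 ] yaw 75.2
```

>>> carry_out(
  increments=[
    [[2.2, -0.35, 0, 0.009], [2.2, -0.3, 0, 0.009], [0, 0, 0, 0]],
  ],
)

```text
time_s: 3.92
position: [0.5168, 0.0226, 0.2036]
orientation: [0.206, 1.555, -0.206]
wrist_force: [0.1, -0.1, -0.2]
grip_width: 0.0599
```

>>> carry_out(
  increments=[
    [[0, 0, 0, 0], [0, 0, 0, 0], [0, 0, 0, 0], [0, 0, 0, 0], [0, 0, 0, 0], [0, 0, 0, 0]],
  ],
  fingers=0.8,
  force=30,
)

```text
time_s: 4.68
position: [0.5172, 0.0222, 0.2055]
orientation: [0.207, 1.552, -0.206]
wrist_force: [0.1, -0.3, 0.6]
grip_width: 0.008
```

```bash
cat >> h.py <<'E'
def arc(ang,n,post=(.8465,-.063),r=.34):
    s=env.state();p=np.array(s["position"]);Rm=R.from_rotvec(s["orientation"]).as_matrix()
    v=p[:2]-np.array(post);a0=np.arctan2(v[1],v[0]);r0=np.hypot(*v);print("r",r0,"arm deg",np.degrees(a0),"yaw",np.degrees(np.arctan2(Rm[1,1],Rm[0,1])))
    P=p.copy();M=Rm.copy();rows=[]
    for i in range(n):
        a=a0-ang*(i+1)/n;g=np.array([post[0]+r0*np.cos(a),post[1]+r0*np.sin(a),p[2]])
        sh=np.round(M.T@(g-P)*100,2);t=float(round(ang/n,3));rows.append([*sh.tolist(),t]);P=P+M@sh/100;M=M@R.from_rotvec([t,0,0]).as_matrix()
    print(str(rows).replace(" ",""),P)
E
python3 - <<'E'
from h import *
st();arc(.5,6);
E
```

```text
t 4.675 p [0.5172 0.0222 0.2055] F [ 0.1136 -0.3317  0.6183] M [-0.0319 -0.0103  0.0326] g 0.008008496372631109
R [[0.008, 0.26, 0.965], [-0.001, 0.966, -0.26], [-1.0, 0.002, 0.008]] q [-0.006  -0.2389  1.7685 -0.0005  1.6036 -1.3134]
r 0.3401357286372839 arm deg 165.48753837441743 yaw 74.90817491252028
[[0.01,2.83,0.09,0.083],[0.0,2.83,0.09,0.083],[0.01,2.84,0.09,0.083],[0.01,2.83,0.09,0.083],[0.02,2.83,0.1,0.083],[0.01,2.83,0.09,0.083]] [0.5984 0.1696 0.2055]
```

```bash
python3 - <<'E'
from h import *
T=eyes.camera("top");S=eyes.camera("scene")
a=cv2.resize(T["color"][100:260,200:320],(450,600),interpolation=cv2.INTER_CUBIC)
b=cv2.resize(S["color"][180:310,220:340],(350,379),interpolation=cv2.INTER_CUBIC)
o=np.zeros((600,800,3),np.uint8);o[:,:450]=a;o[:379,450:]=b;cv2.imwrite("pics/v4.png",o)
E
```

```text
(no output)
```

View pics/v4.png

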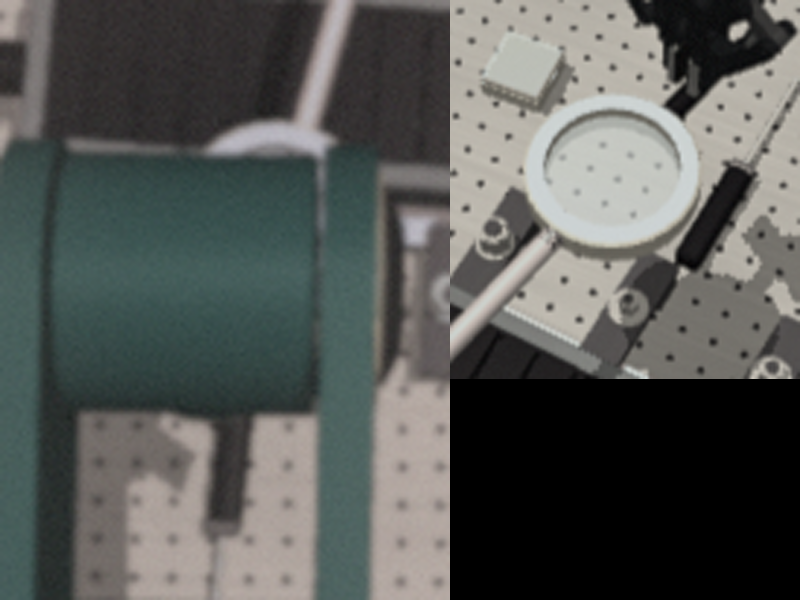

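```bash
python3 - <<'E'
from h import *
S=eyes.camera("scene")
import math
k=350/120
u=np.array([-.967,.255])
post=np.array([.8465,-.063])
im=cv2.resize(S["color"][140:300,220:380],(600,600),interpolation=cv2.INTER_CUBIC)
for nm,p in dict(tcp=(.5172,.0222,.2055),grasp=(.5172,.0222,.2245),h0=(*(post+u*.3125),.225),h1=(*(post+u*.3675),.225),lens=(*(post+u*.26),.225),up=(.5172,.0222,.28)).items():
    a,b=proj(S,p);x,y=(a-220)*3.75,(b-140)*3.75;print(nm,x,y)
    if nm in("tcp","h0","h1","grasp"): cv2.circle(im,(int(x),int(y)),3,(0,0,255) if nm=="tcp" else (0,255,0),1)
print(models.spot_in("scene","handle"));cv2.imwrite("pics/v5.png",im)
E
```

```text
tcp 304.5500834482534 284.79177835515975
grasp 305.9388022162848 263.7437301812803
h0 274.39347668657314 300.69555020944745
h1 341.33785129026995 230.24453467794814
lens 206.81960923248988 371.8090323162504
up 310.3096552099566 197.4971102827328
[{'box': [156.6, 209.6, 151.8, 159.8], 'score': 0.56}]
```

View pics/v5.png

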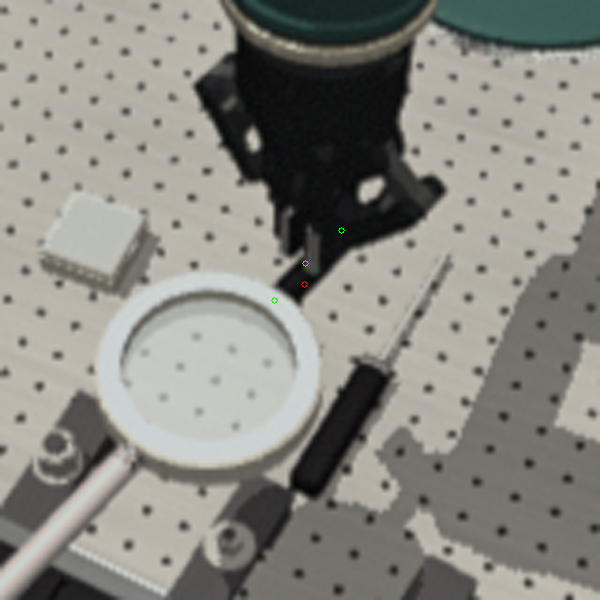

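The picture shows the finger tips at about (285,255) and (315,275), on the handle but higher than I expected. The opening reads 8 mm, so nothing is pinched. I'll open, go lower and close again.

>>> carry_out(
  increments=[
    [[0, 0, 0, 0], [0, 0, 0, 0], [0, 0, 0, 0], [1.2, 0, 0, 0], [0, 0, 0, 0]],
  ],
  fingers=5,
)

```text
time_s: 5.5
position: [0.5172, 0.0222, 0.1921]
orientation: [0.207, 1.553, -0.206]
wrist_force: [0.9, -0.6, -0.3]
grip_width: 0.0505
```

>>> carry_out(
  increments=[
    [[0, 0, 0, 0], [0, 0, 0, 0], [0, 0, 0, 0], [0, 0, 0, 0]],
  ],
  fingers=0,
  force=30,
)

```text
time_s: 6.0
position: [0.5171, 0.0223, 0.1923]
orientation: [0.207, 1.553, -0.206]
wrist_force: [-0.4, -1.2, -0.5]
grip_width: 0.0139
```

>>> carry_out(
  increments=[
    [[0, 0, 0, 0], [0, 0, 0, 0]],
  ],
)

```text
time_s: 6.25
position: [0.5171, 0.0222, 0.1923]
orientation: [0.207, 1.553, -0.206]
wrist_force: [-0.0, -0.4, -0.8]
grip_width: 0.0137
```

```bash
python3 - <<'E'
from h import *
st();arc(.6,7);
E
```

```text
t 6.25 p [0.5171 0.0222 0.1923] F [-0.0027 -0.3768 -0.8437] M [ 0.0054  0.0995 -0.0061] g 0.013699032948646479
R [[0.008, 0.26, 0.965], [-0.001, 0.966, -0.26], [-1.0, 0.001, 0.008]] q [-0.006  -0.2356  1.7869 -0.0005  1.5826 -1.3134]
r 0.34024182810961495 arm deg 165.49065637570834 yaw 74.9086818247499
[[0.01,2.91,0.1,0.086],[0.0,2.92,0.09,0.086],[0.01,2.91,0.09,0.086],[0.01,2.92,0.1,0.086],[0.01,2.91,0.09,0.086],[0.02,2.91,0.09,0.086],[0.01,2.92,0.09,0.086]] [0.6228 0.1934 0.1923]
```

>>> carry_out(
  increments=[
    [[0.01, 2.91, 0.1, 0.086], [0, 2.91, 0.1, 0.086], [0.01, 2.91, 0.1, 0.086], [0.01, 2.91, 0.1, 0.086], [0.01, 2.91, 0.1, 0.086], [0.01, 2.91, 0.1, 0.086]],
  ],
)

```text
time_s: 7.0
position: [0.6041, 0.1739, 0.1923]
orientation: [0.622, 1.471, -0.624]
wrist_force: [3.6, -7.6, 3.1]
grip_width: 0.014
```

```bash
python3 - <<'E'
from h import *
st();arc(.5,6);
E
```

```text
t 7.0 p [0.6041 0.1739 0.1923] F [ 3.6173 -7.5788  3.1406] M [-1.3448 -0.5618  0.1939] g 0.014038183604749184
R [[0.007, 0.716, 0.698], [-0.004, 0.698, -0.716], [-1.0, 0.002, 0.008]] q [ 0.2428  0.0134  1.5583 -0.006   1.5643 -0.5301]
r 0.33895173520311983 arm deg 135.66043708681207 yaw 44.284892672242115
[[0.01,2.82,0.05,0.083],[0.0,2.83,0.05,0.083],[0.01,2.82,0.05,0.083],[0.01,2.82,0.05,0.083],[0.01,2.83,0.06,0.083],[0.02,2.82,0.05,0.083]] [0.7473 0.2611 0.1923]
```

>>> carry_out(
  increments=[
    [[0.01, 2.82, 0.1, 0.083], [0, 2.82, 0.1, 0.085], [0.01, 2.82, 0.1, 0.085], [0.01, 2.82, 0.1, 0.085], [0.01, 2.82, 0.1, 0.085], [0.01, 2.82, 0.1, 0.085], [0, 0, 0, 0]],
  ],
)

```text
time_s: 7.88
position: [0.7544, 0.2617, 0.1924]
orientation: [1.022, 1.309, -1.023]
wrist_force: [2.9, -1.1, 2.3]
grip_width: 0.0138
```

>>> carry_out(
  increments=[
    [[0, 0, 0, 0], [0, 0, 0, 0], [0, 0, 0, 0], [-3, 0, 0, 0], [-4, 0, 0, 0]],
  ],
  fingers=5,
)

```text
time_s: 8.5
position: [0.7523, 0.2615, 0.2592]
orientation: [1.017, 1.313, -1.028]
wrist_force: [0.2, 0.1, 1.1]
grip_width: 0.0503
```

```bash
python3 - <<'E'
from h import *
st();T=eyes.camera("top");S=eyes.camera("scene")
for n in("top","scene"):
  for m in("magnifier","nut_a","clamp_a","mirror_post"): print(n,m,[(np.round(d["box"],1).tolist(),round(d["score"],2)) for d in models.spot_in(n,m)])
a=cv2.resize(T["color"][20:260,130:350],(440,480),interpolation=cv2.INTER_CUBIC)
b=cv2.resize(S["color"][230:340,200:360],(800,550),interpolation=cv2.INTER_CUBIC)
o=np.zeros((600,440+360,3),np.uint8);o[:480,:440]=a;o[:248,440:]=cv2.resize(b,(360,248));
c=cv2.resize(T["color"][150:200,210:335],(360,144),interpolation=cv2.INTER_CUBIC);o[260:404,440:]=c
cv2.imwrite("pics/v6.png",o);cv2.imwrite("pics/v6t.png",T["color"]);cv2.imwrite("pics/v6s.png",S["color"])
E
```

```text
t 8.5 p [0.7523 0.2615 0.2592] F [0.1548 0.1433 1.0599] M [ 0.0029  0.0268 -0.0024] g 0.05026427121741343
R [[-0.001, 0.969, 0.247], [-0.007, 0.247, -0.969], [-1.0, -0.003, 0.007]] q [ 0.3053  0.383   1.0282 -0.0068  1.7335  0.0545]
top magnifier [([161.0, 23.3, 158.3, 76.4], 0.68)]
top nut_a [([318.7, 176.7, 4.4, 9.9], 0.45)]
top clamp_a [([311.9, 160.1, 17.6, 39.5], 0.8), ([261.8, 153.8, 20.8, 41.7], 0.63)]
top mirror_post [([315.2, 172.7, 11.0, 11.9], 0.53)]
scene magnifier [([156.8, 339.5, 243.2, 80.5], 0.6)]
scene nut_a [([229.1, 253.4, 10.6, 14.9], 0.55), ([277.1, 280.7, 7.6, 9.3], 0.46), ([325.4, 304.5, 10.3, 8.7], 0.43), ([147.3, 227.8, 22.0, 23.4], 0.29)]
scene clamp_a [([313.7, 289.4, 30.2, 39.6], 0.98), ([220.2, 245.3, 35.1, 38.1], 0.82), ([156.3, 336.9, 240.9, 83.1], 0.34)]
scene mirror_post []
```

View pics/v6.png

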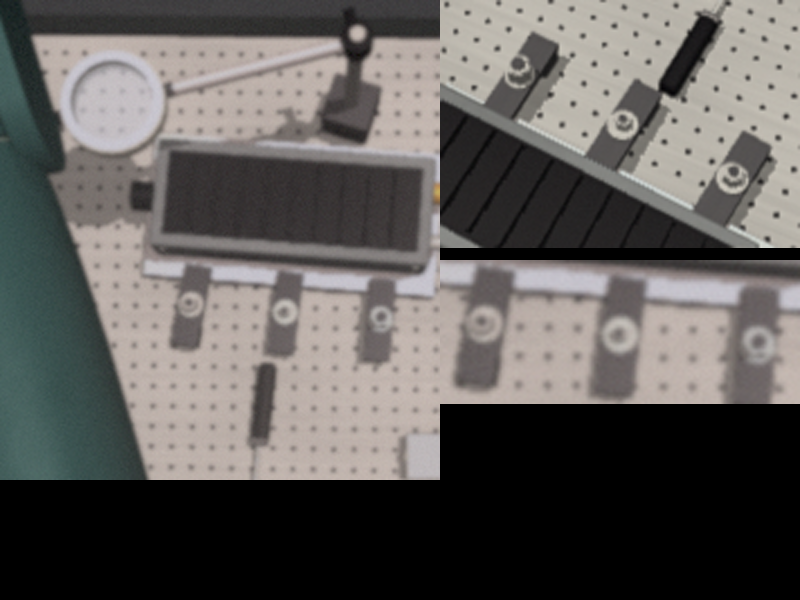

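The magnifier is well clear and at rest, with the lens at panel (113,103) and the clamps uncovered. The middle nut is at (284,312) in the left panel. Next I zoom in on the nuts.

```bash
python3 - <<'E'
import cv2,numpy as np
T=cv2.imread("pics/v6t.png");S=cv2.imread("pics/v6s.png")
o=np.zeros((600,800,3),np.uint8)
for i,(x,y) in enumerate(((225,172),(272,176),(320,179))):
    o[:260,i*266:i*266+260]=cv2.resize(T[y-13:y+13,x-13:x+13],(260,260),interpolation=cv2.INTER_CUBIC)
for i,(x,y) in enumerate(((330,308),(281,285),(235,261))):
    o[300:560,i*266:i*266+260]=cv2.resize(S[y-13:y+13,x-13:x+13],(260,260),interpolation=cv2.INTER_CUBIC)
cv2.imwrite("pics/v7.png",o)
E
```

```text
(no output)
```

View pics/v7.png

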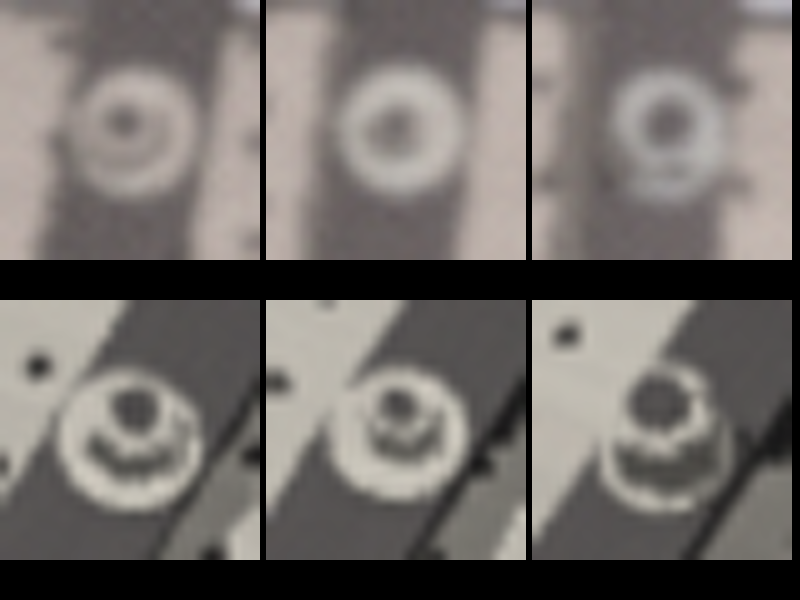

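The middle nut is the smallest, with a thin stud and a wide washer margin, so I'll try the 13 mm socket first (the middle one in the tray). Left looks like 17 and right like 22. Now I measure accurately.

```bash
python3 - <<'E'
from h import *
T=eyes.camera("top");S=eyes.camera("scene")
print("washer",onz(T,271.95,175.65,.0345),onz(S,280.85,284.85,.0345));print("stud",onz(T,271.75,175.55,.0505),onz(S,281.15,281.85,.0505))
print("sock tops",[onz(T,365+(a+.5)/6-.5,150+(b+.5)/6-.5,.079) for a,b in((237,117),(316,305),(360,496))])
im=cv2.imread("pics/scene0.png")[168:258,140:200];cv2.imwrite("pics/v8.png",cv2.resize(im,None,fx=6.5,fy=6.5,interpolation=cv2.INTER_CUBIC))
E
```

```text
washer [0.5889 0.0138 0.0345] [0.5917 0.0128 0.0345]
stud [0.5867 0.0136 0.0505] [0.5919 0.0136 0.0505]
sock tops [array([ 0.6015, -0.2942,  0.079 ]), array([ 0.5289, -0.324 ,  0.079 ]), array([ 0.4558, -0.3402,  0.079 ])]
```

View pics/v8.png

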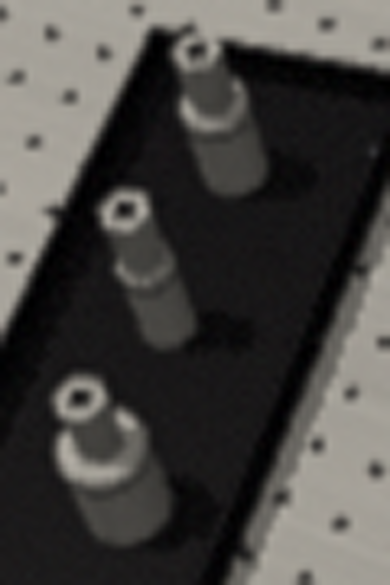

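```bash
python3 - <<'E'
from h import *
S=eyes.camera("scene")
print([onz(S,140+(a+.5)/6.5-.5,168+(b+.5)/6.5-.5,.079) for a,b in((80,397),(125,210),(196,49))])
# plan: to above mid socket, yaw choices
s,Rm=st()
f=plan([.56,-.03,.27],-20,12);f=plan([.5305,-.3225,.16],-78.6+60,6,0,f)
E
```

```text
[array([ 0.6045, -0.295 ,  0.079 ]), array([ 0.5314, -0.3242,  0.079 ]), array([ 0.4583, -0.3406,  0.079 ])]
t 9.15 p [0.7528 0.2617 0.2588] F [-0.0518 -0.0209 -0.6584] M [-0.0168  0.0037  0.0009] g 0.0495452349702643
R [[0.0, 0.969, 0.247], [-0.007, 0.247, -0.969], [-1.0, -0.001, 0.007]] q [ 0.3053  0.3833  1.0285 -0.0068  1.7316  0.0545]
[[-0.08,-2.16,1.96,0.05],[-0.07,-2.06,2.06,0.05],[-0.08,-1.95,2.17,0.05],[-0.08,-1.84,2.26,0.05],[-0.07,-1.72,2.35,0.05],[-0.08,-1.61,2.43,0.05],[-0.08,-1.48,2.51,0.05],[-0.07,-1.36,2.58,0.05],[-0.08,-1.22,2.64,0.05],[-0.08,-1.09,2.7,0.05],[-0.08,-0.96,2.76,0.05],[-0.07,-0.81,2.8,0.05]] end [ 0.56   -0.0301  0.27  ] yaw -20.1
[[1.87,1.21,4.73,-0.004],[1.86,1.18,4.74,-0.004],[1.87,1.17,4.75,-0.004],[1.87,1.15,4.75,-0.004],[1.86,1.13,4.75,-0.004],[1.87,1.11,4.76,-0.004]] end [ 0.5305 -0.3225  0.16  ] yaw -18.7
```

>>> carry_out(
  increments=[
    [[-0.08, -2.16, 1.96, 0.05], [-0.07, -2.06, 2.06, 0.05], [-0.08, -1.95, 2.17, 0.05], [-0.08, -1.84, 2.26, 0.05], [-0.07, -1.72, 2.35, 0.05], [-0.08, -1.61, 2.43, 0.05], [-0.08, -1.48, 2.51, 0.05], [-0.07, -1.36, 2.58, 0.05], [-0.08, -1.22, 2.64, 0.05], [-0.08, -1.09, 2.7, 0.05], [-0.08, -0.96, 2.76, 0.05], [-0.07, -0.81, 2.8, 0.05]],
  ],
  fingers=2.6,
)

```text
time_s: 10.65
position: [0.5513, -0.0359, 0.269]
orientation: [1.469, 1.006, -1.477]
wrist_force: [-1.0, 0.2, 0.1]
grip_width: 0.0257
```

```bash
python3 - <<'E'
from h import *
s,Rm=st()
f=plan([.530,-.324,.13],-18.6,7)
E
```

```text
t 10.65 p [ 0.5513 -0.0359  0.269 ] F [-0.9917  0.2359  0.1359] M [ 0.0159 -0.0708  0.0583] g 0.02573153801563216
R [[0.0, 0.933, -0.359], [-0.007, -0.359, -0.933], [-1.0, 0.003, 0.007]] q [-0.1068 -0.1616  1.6009 -0.0075  1.7014  0.2597]
[[2.02,1.19,3.94,-0.006],[2.01,1.17,3.94,-0.006],[2.02,1.14,3.95,-0.006],[2.02,1.12,3.96,-0.006],[2.01,1.09,3.96,-0.006],[2.02,1.07,3.97,-0.006],[2.01,1.05,3.98,-0.006]] end [ 0.53  -0.324  0.13 ] yaw -18.6
```

>>> carry_out(
  increments=[
    [[2.02, 1.19, 3.94, -0.006], [2.01, 1.17, 3.94, -0.006], [2.02, 1.14, 3.95, -0.006], [2.02, 1.12, 3.96, -0.006], [2.01, 1.09, 3.96, -0.006], [2.02, 1.07, 3.97, -0.006], [2, 1.05, 3.98, -0.006], [0, 0, 0, 0]],
  ],
)

```text
time_s: 11.65
position: [0.5277, -0.3342, 0.1277]
orientation: [1.442, 1.027, -1.443]
wrist_force: [-0.2, 1.0, 0.0]
grip_width: 0.0256
```

```bash
python3 - <<'E'
from h import *
s,Rm=st();p=np.array(s["position"])
S=eyes.camera("scene");T=eyes.camera("top")
a,b=proj(S,p);print(a,b)
x0,y0=int(a)-40,int(b)-45
im=cv2.resize(S["color"][y0:y0+90,x0:x0+90],(585,585),interpolation=cv2.INTER_CUBIC)
for dz,col in((0,(0,0,255)),(.019,(0,255,0)),(.04,(255,0,0))):
    for sg in(-1,1):
        q=p-Rm[:,0]*dz+sg*Rm[:,1]*.013
        a,b=proj(S,q);cv2.circle(im,(int((a-x0)*6.5),int((b-y0)*6.5)),3,col,1);print(dz,sg,(a-x0)*6.5,(b-y0)*6.5)
cv2.imwrite("pics/v9.png",im)
f=plan([.530,-.324,.13],-18.6,1)
E
```

```text
t 11.65 p [ 0.5277 -0.3342  0.1277] F [-0.1617  1.0176  0.026 ] M [0.0066 0.0256 0.024 ] g 0.025595170488935767
R [[0.005, 0.947, -0.32], [-0.008, -0.32, -0.947], [-1.0, 0.007, 0.006]] q [-0.6034  0.0287  1.6479 -0.0038  1.4564 -0.2772]
150.97869972048431 184.41158374549593
0 -1 296.4734784943181 273.5047320041995
0 1 235.9257415031857 317.078939819692
0.019 -1 284.02297020941734 238.83968791001718
0.019 1 222.36781045272292 282.7341212648262
0.04 -1 269.79392491086486 199.22279264714473
0.04 1 206.86747928348478 243.46883369503624
[[-0.03,-0.16,-0.85,0.0]] end [ 0.53  -0.324  0.13 ] yaw -18.6
```

View pics/v9.png

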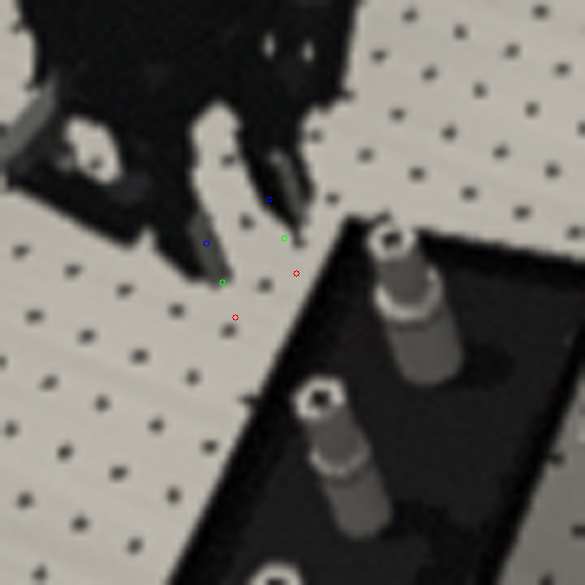

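The finger tips are at panel (222,285) and (300,245), about 18 mm behind the nominal TCP. I'll allow for that when gripping the 13 mm socket's adapter.

>>> carry_out(
  increments=[
    [[0, -0.16, -0.75, 0], [0, 0, 0, 0]],
  ],
  fingers=3.4,
)

```text
time_s: 12.0
position: [0.5305, -0.3229, 0.1313]
orientation: [1.441, 1.025, -1.438]
wrist_force: [0.7, 0.6, 0.3]
grip_width: 0.0344
```

```bash
python3 - <<'E'
from h import *
s,Rm=st()
f=plan([.530,-.324,.045],-18.6,3)
E
```

```text
t 12.0 p [ 0.5305 -0.3229  0.1313] F [0.6756 0.5605 0.2914] M [ 0.0058 -0.0141  0.0207] g 0.03438740522756243
R [[0.009, 0.948, -0.317], [-0.01, -0.317, -0.948], [-1.0, 0.012, 0.006]] q [-0.5862  0.016   1.6549 -0.0032  1.4577 -0.2631]
[[2.88,-0.04,0.02,0.001],[2.87,-0.04,0.02,0.001],[2.88,-0.04,0.03,0.001]] end [ 0.53  -0.324  0.045] yaw -18.7
```

>>> carry_out(
  increments=[
    [[2.85, 0, 0, 0], [2.85, 0, 0, 0], [2.8, 0, 0, 0], [0, 0, 0, 0]],
  ],
)

```text
time_s: 12.5
position: [0.5334, -0.3213, 0.0474]
orientation: [1.439, 1.022, -1.433]
wrist_force: [0.5, 0.2, 0.3]
grip_width: 0.0337
```

>>> carry_out(
  increments=[
    [[0, 0, 0, 0], [0, 0, 0, 0], [0, 0, 0, 0], [0, 0, 0, 0]],
  ],
  fingers=0.8,
  force=25,
)

```text
time_s: 13.0
position: [0.5352, -0.3217, 0.0522]
orientation: [1.439, 1.018, -1.429]
wrist_force: [0.4, -0.8, 0.9]
grip_width: 0.0077
```

>>> carry_out(
  increments=[
    [[0, 0, 0, 0], [0, 0, 0, 0], [0, 0, 0, 0], [1.3, 0, 0, 0], [1.2, 0, 0, 0], [0, 0, 0, 0]],
  ],
  fingers=3.4,
)

```text
time_s: 13.75
position: [0.5353, -0.322, 0.0248]
orientation: [1.439, 1.018, -1.43]
wrist_force: [0.0, 0.3, -0.2]
grip_width: 0.0337
```

```bash
python3 - <<'E'
from h import *
s,Rm=st()
f=plan([.530,-.324,.027],-18.6,1)
S=eyes.camera("scene");im=cv2.resize(S["color"][140:240,110:210],(600,600),interpolation=cv2.INTER_CUBIC)
p=np.array(s["position"])
a,b=proj(S,p);cv2.circle(im,(int((a-110)*6),int((b-140)*6)),3,(0,0,255),1)
T=eyes.camera("top");cv2.imwrite("pics/v10.png",im);print(models.spot_in("scene","socket_a"))
E
```

```text
t 13.75 p [ 0.5353 -0.322   0.0248] F [ 0.0478  0.3087 -0.2465] M [ 0.0351  0.0154 -0.0283] g 0.03373845492256224
R [[0.017, 0.95, -0.313], [-0.015, -0.312, -0.95], [-1.0, 0.021, 0.009]] q [-0.5807  0.0924  1.7549 -0.0032  1.2718 -0.262 ]
[[-0.23,-0.43,0.36,0.007]] end [ 0.53  -0.324  0.027] yaw -18.6
[{'box': [148.9, 227.1, 20.3, 25.9], 'score': 0.87}, {'box': [155.8, 196.5, 14.9, 23.2], 'score': 0.59}, {'box': [277.1, 282.9, 10.6, 6.6], 'score': 0.56}, {'box': [229.2, 255.7, 8.4, 10.8], 'score': 0.46}, {'box': [168.3, 186.6, 12.8, 10.4], 'score': 0.39}]
```

View pics/v10.png

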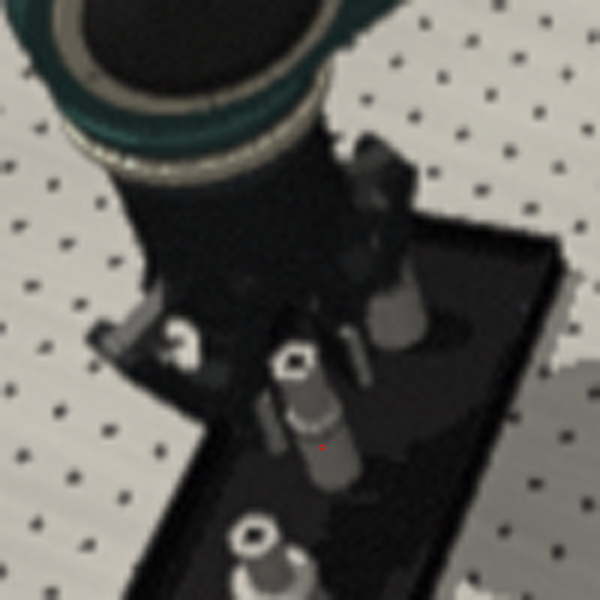

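The pads straddle the adapter of the middle socket, at (268,420) and (357,350), with the socket axis between them. Closing now.

>>> carry_out(
  increments=[
    [[0, -0.2, 0.1, 0], [0, 0, 0, 0], [0, 0, 0, 0], [0, 0, 0, 0], [0, 0, 0, 0]],
  ],
  fingers=0.8,
  force=30,
)

```text
time_s: 14.52
position: [0.5338, -0.3229, 0.0273]
orientation: [1.439, 1.015, -1.428]
wrist_force: [0.4, 0.7, -0.6]
grip_width: 0.0163
```

```bash
python3 - <<'E'
from h import *
s,Rm=st()
E
```

```text
t 14.525 p [ 0.5338 -0.3229  0.0273] F [ 0.3647  0.7359 -0.5749] M [ 0.0431  0.0649 -0.0433] g 0.016348063111470208
R [[0.02, 0.95, -0.313], [-0.017, -0.312, -0.95], [-1.0, 0.024, 0.01]] q [-0.5833  0.0863  1.7571 -0.0031  1.2725 -0.2646]
```

The grip reads 16.3 mm across the flats. The TCP is now about 23 mm above the socket's mouth. Lift, then move over to the nut.

>>> carry_out(
  increments=[
    [[-2, 0, 0, 0], [-3.5, 0, 0, 0], [-3.5, 0, 0, 0], [-1.5, 0, 0, 0], [0, 0, 0, 0]],
  ],
  force=60,
)

```text
time_s: 15.15
position: [0.5318, -0.3211, 0.1396]
orientation: [1.439, 1.013, -1.427]
wrist_force: [-0.6, 0.9, -1.2]
grip_width: 0.0157
```

```bash
python3 - <<'E'
from h import *
s,Rm=st()
f=plan([.590,.0155,.12],-3.8,9)
E
```

```text
t 15.15 p [ 0.5318 -0.3211  0.1396] F [-0.6117  0.9307 -1.2258] M [ 0.0708  0.0025 -0.0058] g 0.015663005131321187
R [[0.021, 0.95, -0.313], [-0.018, -0.312, -0.95], [-1.0, 0.026, 0.01]] q [-0.5827  0.002   1.6556 -0.0031  1.4565 -0.2646]
[[0.16,-0.56,-3.76,-0.028],[0.17,-0.45,-3.77,-0.028],[0.16,-0.35,-3.78,-0.028],[0.17,-0.24,-3.79,-0.028],[0.16,-0.14,-3.8,-0.028],[0.17,-0.03,-3.8,-0.028],[0.16,0.08,-3.79,-0.028],[0.17,0.18,-3.8,-0.028],[0.16,0.29,-3.78,-0.028]] end [0.59   0.0155 0.12  ] yaw -3.8
```

>>> carry_out(
  increments=[
    [[0.16, -0.56, -3.76, -0.028], [0.17, -0.45, -3.77, -0.028], [0.16, -0.35, -3.78, -0.028], [0.17, -0.24, -3.79, -0.028], [0.16, -0.14, -3.8, -0.028], [0.17, -0.03, -3.8, -0.028], [0.16, 0.08, -3.79, -0.028], [0.17, 0.18, -3.8, -0.028], [0.16, 0.29, -3, -0.028], [0, 0, 0, 0]],
  ],
)

```text
time_s: 16.4
position: [0.5846, 0.0189, 0.1051]
orientation: [1.244, 1.167, -1.255]
wrist_force: [1.1, -0.9, -0.8]
grip_width: 0.0155
```

```bash
python3 - <<'E'
from h import *
s,Rm=st()
f=plan([.590,.0155,.092],-3.8,2)
E
```

```text
t 16.4 p [0.5846 0.0189 0.1051] F [ 1.1084 -0.9212 -0.7656] M [-0.009   0.0135  0.0598] g 0.01545978621035747
R [[0.005, 0.998, -0.059], [-0.014, -0.059, -0.998], [-1.0, 0.006, 0.014]] q [-0.0035 -0.0424  1.7559 -0.0143  1.4232  0.0573]
[[0.66,0.28,0.14,0.004],[0.66,0.27,0.15,0.004]] end [0.59   0.0155 0.092 ] yaw -3.8
```

>>> carry_out(
  increments=[
    [[0.6, 0.28, 0.14, 0.004], [0.5, 0.25, 0.12, 0], [0, 0, 0, 0]],
  ],
)

```text
time_s: 16.77
position: [0.5893, 0.0138, 0.0916]
orientation: [1.247, 1.165, -1.262]
wrist_force: [-0.5, 0.5, -1.4]
grip_width: 0.0157
```

```bash
python3 - <<'E'
from h import *
s,Rm=st();p=np.array(s["position"])
S=eyes.camera("scene")
x0,y0=243,220
im=cv2.resize(S["color"][y0:y0+75,x0:x0+75],(600,600),interpolation=cv2.INTER_CUBIC)
for k,q in dict(mouth=p+Rm[:,0]*-.0233*-1*1.0).items(): print(k,q)
for z in (.0233,-.0217,-.0517):
    q=p+Rm[:,0]*z; a,b=proj(S,q);x,y=((a-x0+.5)*8-.5,(b-y0+.5)*8-.5);print("axis at",q,x,y);cv2.circle(im,(int(x),int(y)),3,(0,0,255),1)
for z in(.0345,.0465):
    a,b=proj(S,(.5917,.0130,z));print("nut",z,(a-x0+.5)*8-.5,(b-y0+.5)*8-.5)
cv2.imwrite("pics/v11.png",im);cv2.imwrite("pics/v11full.png",S["color"])
E
```

```text
t 16.775 p [0.5893 0.0138 0.0916] F [-0.5355  0.4626 -1.3836] M [0.0042 0.0091 0.0267] g 0.015720806114243837
R [[0.002, 0.998, -0.065], [-0.015, -0.065, -0.998], [-1.0, 0.003, 0.014]] q [-0.0118 -0.022   1.7586 -0.0147  1.4024  0.0556]
mouth [0.5893 0.0135 0.0683]
axis at [0.5893 0.0135 0.0683] 312.2866349690712 460.4642563178577
axis at [0.5892 0.0142 0.1133] 314.91051077754037 381.8053261546743
axis at [0.5892 0.0146 0.1433] 316.78429350039505 325.63279547990624
nut 0.0345 306.9067798521287 522.5757096291618
nut 0.0465 306.8678909721134 503.283518301791
```

View pics/v11.png

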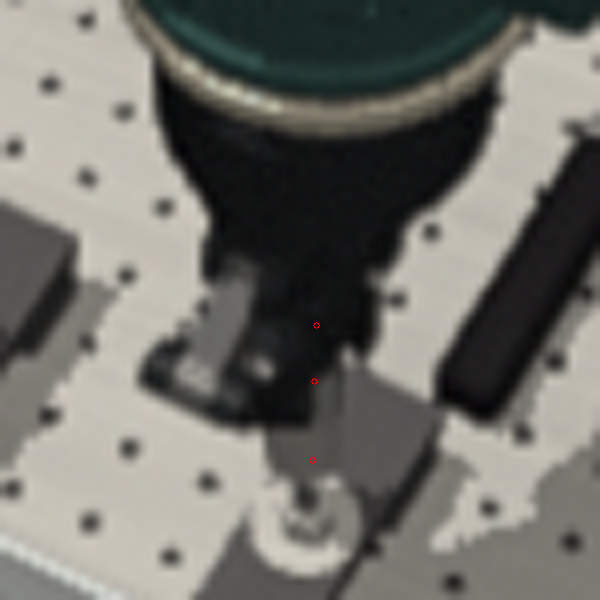

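```bash
python3 - <<'E'
import cv2,numpy as np
g=cv2.cvtColor(cv2.imread("pics/v11full.png"),cv2.COLOR_BGR2GRAY)
o=cv2.cvtColor(cv2.imread("pics/v6s.png"),cv2.COLOR_BGR2GRAY)
print("cols",list(range(272,293)))
for r in range(270,294): print(r," ".join("%3d"%v for v in g[r,272:293]),"|"," ".join("%3d"%v for v in o[r,274:290]))
E
```

```text
cols [272, 273, 274, 275, 276, 277, 278, 279, 280, 281, 282, 283, 284, 285, 286, 287, 288, 289, 290, 291, 292]
270  59  39  24  14  14  13  16  18  23  25  53  73  71  65  87  85  85  86  86  85  84 | 113 173 184 183 182 181 181 177 158 109  84  82  83  81  82  82
271  36  23  24  16  12  12  17  15  20  27  55  73  70  69  86  86  84  87  85  86  85 |  91 160 184 183 183 183 183 165 117  85  82  83  82  83  82  82
272  30  19  25  25  15  17  17  16  16  31  65  73  74  78  85  86  86  85  85  85  85 | 145 181 184 184 184 184 178 137  89  81  83  84  82  83  83  83
273  88  71  87  84  43  45  47  47  47  54  75  77  76  79  86  86  86  86  87  85  86 | 182 186 186 185 184 181 161 105  83  83  83  84  83  83  83  81
274 161 143 161 154  81  77  79  78  81  81  81  79  78  79  85  86  85  85  86  85  86 | 183 183 184 185 185 170 119  85  84  84  84  82  83  83  82  83
275 193 191 193 182  93  77  81  80  82  83  83  81  78  79  87  86  85  87  86  86  85 | 183 184 182 184 179 138  89  81  84  84  83  82  83  82  82  84
276 192 195 195 184 101  78  79  79  81  82  82  80  77  81  85  
[... 2006 characters left out ...]
60  70  86 121 123 |  88 123 177 195 195 193 193 193 193 191 192 176 138  64  56  66
290  89  87  87  91 129 177 183 194 200 201 198 188 180 132  73  56 105 120 119 120 120 |  83  89 124 170 176 186 193 193 192 180 173 127  70  54 101 115
291  89  88  86  85  87  99 118 157 176 178 171 138 128  86  49  81 122 125 122 122 120 |  82  83  86  94 113 151 169 172 166 133 123  81  45  77 118 121
292  88  87  86  87  84  85  86  91  89  96  96  89  85  60  62 106 123 123 122 124 123 |  83  83  81  80  84  87  86  92  92  86  82  57  59 100 118 117
293  87  87  88  85  86  88  86  86  85  86  85  86  69  57  96 121 121 121 122 122 122 |  84  84  83  82  83  83  83  82  81  82  66  52  90 114 117 117
```

```bash
python3 - <<'E'
from h import *
s,Rm=st();S=eyes.camera("scene")
p0=np.array([.589,.0135,.0683])
f=lambda p:np.array(proj(S,p))
J=np.array([(f(p0+e)-f(p0))/.001 for e in np.eye(3)*.001]).T;print(J)
th=np.linspace(0,2*np.pi,361)
c=np.array([f(p0+[.01*np.cos(t),.01*np.sin(t),0]) for t in th]);print("ellipse",c.max(0)-f(p0),c.min(0)-f(p0),f(p0))
# seen: left 276.0 right 285.7 lowest row 279.7
low=279.7-(c.max(0)-f(p0))[1]; col=280.85
n=f((.5917,.0130,.0683))
for dz in(0,.004):
  n=f((.5917,.0130,.0683+dz)); print("mouth seen",col,low,"nut axis",n); d=np.linalg.solve(J[:,:2],n-np.array([col,low]));print("move",d,"tool",Rm.T@[*d,0])
E
```

```text
t 16.825 p [0.5893 0.0139 0.0918] F [-0.2661  0.0252 -0.9889] M [ 0.0195 -0.0222  0.0184] g 0.015524986198607316
R [[0.003, 0.998, -0.065], [-0.015, -0.065, -0.998], [-1.0, 0.004, 0.014]] q [-0.0117 -0.0223  1.7584 -0.0147  1.4026  0.0557]
[[-196.1365  436.1379    0.2368]
 [ 395.8603  178.5786 -211.735 ]]
ellipse [4.7811 4.3667] [-4.7803 -4.3148] [281.6602 276.9807]
mouth seen 280.85 275.33332861384986 nut axis [280.9119 277.961 ]
move [0.0055 0.0026] tool [-0.      0.0053 -0.0029]
mouth seen 280.85 275.33332861384986 nut axis [280.9102 277.1141]
move [0.0037 0.0018] tool [-0.      0.0036 -0.002 ]
```

>>> carry_out(
  increments=[
    [[0, 0.48, -0.24, 0], [0, 0, 0, 0], [0.5, 0, 0, 0], [0.5, 0, 0, 0], [0.4, 0, 0, 0], [0.3, 0, 0, 0], [0, 0, 0, 0]],
  ],
)

```text
time_s: 17.75
position: [0.5947, 0.0158, 0.0742]
orientation: [1.248, 1.164, -1.261]
wrist_force: [-0.2, -1.1, -1.5]
grip_width: 0.0159
```

```bash
python3 - <<'E'
from h import *
st()
E
```

```text
t 17.75 p [0.5947 0.0158 0.0742] F [-0.2499 -1.0697 -1.5287] M [0.0352 0.0084 0.0214] g 0.015888652270429363
R [[0.003, 0.998, -0.065], [-0.015, -0.065, -0.998], [-1.0, 0.004, 0.014]] q [-0.0084  0.0014  1.7645 -0.0148  1.3721  0.0596]
```

>>> carry_out(
  increments=[
    [[0.25, 0, 0, 0], [0.25, 0, 0, 0], [0.2, 0, 0, 0]],
  ],
)

```text
time_s: 18.12
position: [0.595, 0.0157, 0.0672]
orientation: [1.249, 1.164, -1.26]
wrist_force: [-0.6, 0.8, 4.1]
grip_width: 0.0155
```

>>> carry_out(
  increments=[
    [[0.2, 0, 0, 0], [0.2, 0, 0, 0]],
  ],
)

```text
time_s: 18.38
position: [0.5965, 0.0156, 0.0662]
orientation: [1.25, 1.161, -1.257]
wrist_force: [-4.8, 0.5, 18.6]
grip_width: 0.0152
```

```bash
python3 - <<'E'
from h import *
s,Rm=st();print("tool F",Rm.T@s["wrist_force"],"tool M",Rm.T@s["moment"])
E
```

```text
t 18.375 p [0.5965 0.0156 0.0662] F [-4.8473  0.5322 18.6128] M [-0.0424  1.3041 -0.0639] g 0.015218527807712346
R [[0.008, 0.998, -0.065], [-0.015, -0.065, -0.998], [-1.0, 0.009, 0.014]] q [-0.0087  0.0079  1.7716 -0.0149  1.3538  0.0597]
tool F [-18.6577  -4.7013   0.0468] tool M [ 0.0445 -0.1277 -1.2993]
```

>>> carry_out(
  increments=[
    [[-0.5, 0, 0, 0], [0, -0.35, 0.12, 0], [0.3, 0, 0, 0], [0.2, 0, 0, 0], [0.2, 0, 0, 0]],
  ],
)

```text
time_s: 19.0
position: [0.5931, 0.0145, 0.0645]
orientation: [1.251, 1.16, -1.256]
wrist_force: [-1.5, -1.5, 14.7]
grip_width: 0.0157
```

```bash
cat >> h.py <<'E'
def touch():
    s,Rm=st();F=np.array(s["wrist_force"]);M=np.array(s["moment"]);h=.22
    print("contact r xy mm",1000*(-(M[1]+h*F[0])/F[2]),1000*((M[0]-h*F[1])/F[2]))
E
python3 -c "
from h import *
touch()"
```

```text
t 19.0 p [0.5931 0.0145 0.0645] F [-1.5303 -1.4971 14.7458] M [-0.1793  0.2413 -0.0003] g 0.01570493886995869
R [[0.01, 0.998, -0.065], [-0.015, -0.065, -0.998], [-1.0, 0.011, 0.014]] q [-0.0106  0.0008  1.7816 -0.015   1.3495  0.0579]
contact r xy mm 6.467723444677367 10.179071762653319
```

>>> carry_out(
  increments=[
    [[-0.3, 0, 0, 0], [0, 0.16, -0.05, 0], [0.25, 0, 0, 0.0], [0.2, 0, 0, 0], [0.1, 0, 0, 0.1], [0.1, 0, 0, 0.1]],
  ],
)

```text
time_s: 19.75
position: [0.5957, 0.0147, 0.0645]
orientation: [1.401, 1.049, -1.401]
wrist_force: [-5.6, -0.9, 11.0]
grip_width: 0.0156
```

```bash
python3 -c "
from h import *
touch()"
```

```text
t 19.75 p [0.5957 0.0147 0.0645] F [-5.6375 -0.9454 10.9679] M [-0.1233  1.2986  0.0278] g 0.015553483225455416
R [[0.011, 0.964, -0.267], [-0.015, -0.267, -0.964], [-1.0, 0.015, 0.012]] q [-0.0099  0.0054  1.7771 -0.0156  1.3477  0.2636]
contact r xy mm -5.323294297500839 7.718697386498164
```

>>> carry_out(
  increments=[
    [[-0.4, 0, 0, -0.1], [0, 0, 0, -0.1], [0, 0.15, 0, 0], [0, 0.15, 0, 0], [0, 0.15, 0, 0]],
  ],
)

```text
time_s: 20.38
position: [0.5979, 0.0148, 0.0669]
orientation: [1.254, 1.16, -1.266]
wrist_force: [-9.2, 0.6, 5.0]
grip_width: 0.0156
```

>>> carry_out(
  increments=[
    [[0, -0.3, 0, 0], [0, -0.2, 0, 0], [0, -0.15, 0, 0], [0, -0.15, 0, 0]],
  ],
)

```text
time_s: 20.88
position: [0.5907, 0.0153, 0.067]
orientation: [1.259, 1.155, -1.269]
wrist_force: [3.8, 0.8, -0.5]
grip_width: 0.0153
```

>>> carry_out(
  increments=[
    [[0, 0.33, 0, 0], [0, 0, 0.15, 0], [0, 0, 0.15, 0], [0, 0, 0.15, 0]],
  ],
)

```text
time_s: 21.38
position: [0.5938, 0.0108, 0.0672]
orientation: [1.26, 1.156, -1.269]
wrist_force: [-0.1, 3.5, -0.1]
grip_width: 0.0152
```

>>> carry_out(
  increments=[
    [[0, 0, -0.3, 0], [0, 0, -0.2, 0], [0, 0, -0.15, 0], [0, 0, -0.15, 0]],
  ],
)

```text
time_s: 21.88
position: [0.5944, 0.0185, 0.0671]
orientation: [1.259, 1.155, -1.27]
wrist_force: [-0.4, -0.6, 0.8]
grip_width: 0.016
```

>>> carry_out(
  increments=[
    [[0, 0, -0.1, 0], [0, 0, -0.1, 0]],
  ],
)

```text
time_s: 22.12
position: [0.5945, 0.0203, 0.067]
orientation: [1.258, 1.155, -1.271]
wrist_force: [-0.1, -2.6, 1.4]
grip_width: 0.0156
```

>>> carry_out(
  increments=[
    [[0, -0.05, 0.46, 0], [0, 0, 0, 0], [0.2, 0, 0, 0], [0.15, 0, 0, 0]],
  ],
)

```text
time_s: 22.62
position: [0.5942, 0.0158, 0.0644]
orientation: [1.26, 1.154, -1.269]
wrist_force: [-1.2, 0.2, 14.0]
grip_width: 0.0157
```

```bash
python3 -c "
from h import *
touch();plan([.594,.0155,.065],-3.8,1)"
```

```text
t 22.625 p [0.5942 0.0158 0.0644] F [-1.244   0.2057 13.9529] M [ 0.009   0.4512 -0.0281] g 0.015725654873037585
R [[0.007, 0.997, -0.08], [-0.015, -0.079, -0.997], [-1.0, 0.008, 0.015]] q [-0.0081  0.0054  1.777  -0.0155  1.3524  0.0748]
contact r xy mm -12.724131819907322 -2.5981195805528055
[[-0.06,-0.02,0.03,-0.013]] end [0.594  0.0155 0.065 ] yaw -3.8
```

>>> carry_out(
  increments=[
    [[0, 0, 0, -0.08], [0.05, 0, 0, -0.08], [0.05, 0, 0, -0.08], [0.05, 0, 0, -0.08], [0.05, 0, 0, -0.08]],
  ],
)

```text
time_s: 23.25
position: [0.5933, 0.0165, 0.0645]
orientation: [0.952, 1.336, -0.966]
wrist_force: [-4.9, 0.6, 9.0]
grip_width: 0.0157
```

```bash
python3 -c "
from h import *
touch();plan([.594,.0155,.065],-3.8,1)"
```

```text
t 23.25 p [0.5933 0.0165 0.0645] F [-4.9146  0.5772  9.0172] M [-0.0395  1.2244 -0.044 ] g 0.015718082820259924
R [[0.005, 0.945, 0.326], [-0.014, 0.326, -0.945], [-1.0, -0.0, 0.015]] q [-0.0076  0.0049  1.7775 -0.0143  1.3544 -0.337 ]
contact r xy mm -15.874225140173673 -18.461370154331863
[[-0.05,0.03,0.12,0.399]] end [0.594  0.0155 0.065 ] yaw -3.8
```

>>> carry_out(
  increments=[
    [[-0.05, 0.03, 0.1, 0], [0.1, 0.06, 0, 0], [0.08, 0, 0.06, 0], [0.08, -0.06, 0, 0], [0.08, -0.06, 0, 0], [0.08, 0, -0.06, 0], [0.08, 0, -0.06, 0], [0.08, 0.06, 0, 0], [0.08, 0.06, 0, 0], [0.08, 0, 0.06, 0]],
  ],
)

```text
time_s: 24.5
position: [0.5946, 0.0158, 0.0643]
orientation: [0.954, 1.334, -0.968]
wrist_force: [-6.9, -0.4, 12.6]
grip_width: 0.0154
```

```bash
python3 -c "
from h import *
touch();plan([.594,.0155,.065],9,3)"
```

```text
t 24.5 p [0.5946 0.0158 0.0643] F [-6.892  -0.3752 12.5563] M [-0.2254  1.7727 -0.0444] g 0.015404150632449671
R [[0.006, 0.946, 0.324], [-0.014, 0.324, -0.946], [-1.0, 0.001, 0.015]] q [-0.0084  0.0071  1.7755 -0.0148  1.3534 -0.3351]
contact r xy mm -20.423939922235114 -11.377105665763278
[[-0.02,-0.02,0.0,0.058],[-0.02,-0.02,0.01,0.058],[-0.03,-0.02,0.01,0.058]] end [0.594  0.0155 0.065 ] yaw 8.9
```

>>> carry_out(
  increments=[
    [[-0.1, -0.05, 0, 0.09], [-0.02, 0, 0, 0.09], [0.1, 0, 0, 0], [0.1, 0.06, 0, 0], [0.08, 0, 0.06, 0], [0.08, -0.06, 0, 0], [0.08, -0.06, 0, 0], [0.08, 0, -0.06, 0], [0.08, 0, -0.06, 0], [0.08, 0.06, 0, 0], [0.08, 0.06, 0, 0]],
  ],
)

```text
time_s: 25.88
position: [0.595, 0.0156, 0.0644]
orientation: [1.086, 1.261, -1.099]
wrist_force: [-8.5, -2.2, 12.1]
grip_width: 0.0156
```

```bash
sed -i 's/h=.22/h=.24/' h.py; python3 -c "
from h import *
touch();plan([.594,.0155,.065],-4,1)"
```

```text
t 25.875 p [0.595  0.0156 0.0644] F [-8.547  -2.1972 12.1162] M [-0.4708  2.1256 -0.006 ] g 0.015559427234397454
R [[0.007, 0.988, 0.153], [-0.016, 0.153, -0.988], [-1.0, 0.005, 0.017]] q [-0.0079  0.007   1.7756 -0.0165  1.3518 -0.1577]
contact r xy mm -6.136161244050251 4.667940459589584
[[-0.06,-0.1,-0.01,0.223]] end [0.594  0.0155 0.065 ] yaw -4.0
```

>>> carry_out(
  increments=[
    [[-0.1, -0.1, 0, 0.11], [-0.02, 0, 0, 0.11], [0.1, 0, 0, 0], [0.08, 0.04, 0, 0], [0.08, 0, 0.06, 0], [0.08, -0.06, 0, 0], [0.08, -0.06, 0, 0], [0.08, 0, -0.06, 0], [0.08, 0, -0.06, 0], [0.08, 0.06, 0, 0], [0.08, 0.06, 0, 0]],
  ],
)

```text
time_s: 27.25
position: [0.5955, 0.0158, 0.064]
orientation: [1.232, 1.169, -1.24]
wrist_force: [-8.9, -0.4, 13.6]
grip_width: 0.0156
```

```bash
python3 -c "
from h import *
touch();plan([.594,.0155,.065],-14,1)"
```

```text
t 27.25 p [0.5955 0.0158 0.064 ] F [-8.9259 -0.3729 13.6318] M [-0.1286  2.2059 -0.0464] g 0.015550333669337632
R [[0.01, 0.999, -0.042], [-0.017, -0.041, -0.999], [-1.0, 0.011, 0.016]] q [-0.0073  0.0063  1.777  -0.0171  1.3481  0.038 ]
contact r xy mm -4.673901706625039 -2.868339938510953
[[-0.1,-0.15,0.04,0.203]] end [0.594  0.0154 0.065 ] yaw -14.0
```

>>> carry_out(
  increments=[
    [[-0.1, -0.12, 0.03, 0.1], [-0.02, 0, 0, 0.1], [0.1, 0, 0, 0], [0.08, 0.04, 0, 0], [0.08, 0, 0.06, 0], [0.08, -0.06, 0, 0], [0.08, -0.06, 0, 0], [0.08, 0, -0.06, 0], [0.08, 0, -0.06, 0], [0.08, 0.06, 0, 0], [0.08, 0.06, 0, 0]],
  ],
)

```text
time_s: 28.62
position: [0.5945, 0.0161, 0.0574]
orientation: [1.369, 1.072, -1.374]
wrist_force: [-7.1, 0.5, 12.4]
grip_width: 0.0155
```

```bash
python3 -c "
from h import *
touch();plan([.594,.0155,.065],-24,1)"
```

```text
t 28.625 p [0.5945 0.0161 0.0574] F [-7.0929  0.4743 12.3637] M [ 0.0596  1.747  -0.1091] g 0.015458988169777858
R [[0.009, 0.974, -0.227], [-0.017, -0.227, -0.974], [-1.0, 0.013, 0.014]] q [-0.0068  0.0102  1.7843 -0.0171  1.338   0.2258]
contact r xy mm -3.616474690119777 -4.38486823789638
[[-0.76,-0.03,0.08,0.19]] end [0.594  0.0155 0.065 ] yaw -24.0
```

It dropped over the nut at a yaw of about -13°. I'll press it gently all the way down.

>>> carry_out(
  increments=[
    [[0.2, -0.03, 0, 0], [0.2, 0, 0, 0], [0.2, 0, 0, 0], [0.2, 0, 0, 0], [0.15, 0, 0, 0]],
  ],
)

```text
time_s: 29.25
position: [0.5953, 0.0163, 0.0573]
orientation: [1.37, 1.071, -1.372]
wrist_force: [-11.0, 0.4, 14.5]
grip_width: 0.0156
```

```bash
python3 -c "
from h import *
touch()"
```

```text
t 29.25 p [0.5953 0.0163 0.0573] F [-10.9516   0.4176  14.5351] M [-0.0123  2.4608 -0.0872] g 0.01563456962691804
R [[0.012, 0.974, -0.227], [-0.017, -0.226, -0.974], [-1.0, 0.016, 0.013]] q [-0.0066  0.0097  1.785  -0.0169  1.3346  0.2259]
contact r xy mm 11.531506031310801 -7.740885433006453
```

>>> carry_out(
  increments=[
    [[-0.05, -0.12, 0, 0], [0.1, -0.05, 0, 0], [0.15, 0, 0, 0.03], [0.15, 0, 0, -0.03], [0.15, 0, 0, -0.03], [0.15, 0, 0, 0.03]],
  ],
)

```text
time_s: 30.0
position: [0.595, 0.0165, 0.0572]
orientation: [1.372, 1.068, -1.368]
wrist_force: [-12.0, 0.2, 17.4]
grip_width: 0.0153
```

```bash
python3 - <<'E'
from h import *
touch()
S=eyes.camera("scene");T=eyes.camera("top")
a=cv2.resize(S["color"][245:305,245:320],(750,600),interpolation=cv2.INTER_CUBIC);cv2.imwrite("pics/v12.png",a);cv2.imwrite("pics/v12s.png",S["color"])
g=cv2.cvtColor(S["color"],cv2.COLOR_BGR2GRAY)
for r in range(270,294): print(r," ".join("%3d"%v for v in g[r,272:293]))
E
```

```text
t 30.0 p [0.595  0.0165 0.0572] F [-11.9691   0.1739  17.3543] M [-0.0816  2.2986 -0.0712] g 0.015328615934095489
R [[0.016, 0.974, -0.226], [-0.017, -0.226, -0.974], [-1.0, 0.02, 0.013]] q [-0.0061  0.0064  1.7885 -0.0173  1.3305  0.2262]
contact r xy mm 33.071706060676604 -7.105821367594667
270  27  33  37  30  31  27  20  20  21  17  16  16  16  18  12  14  13  25  60  78  84
271  34  39  40  39  40  30  25  20  17  16  16  17  16  16  12  12   7  27  62  80  85
272  36  39  41  41  34  27  27  21  15  15  19  17  13  13  15  10  12  27  65  81  84
273  45  39  38  35  26  24  25  21  19  15  15  18  15  20  15  11  13  32  74  84  84
274  86  58  40  37  25  25  24  21  18  15  18  18  25  46  38  21  16  42  80  85  86
275 126  92  44  35  25  25  18  18  17  17  17  25  40  71  72  54  43  56  85  85  85
276  89  85  36  24  22  18  19  19  16  17  27  45  56  83  87  84  73  76  86  84  83
277  38  34  16  18  15  18  16  17  15  27  51  68  62  91  86  87  85  85  86  85  86
278  15  16  15  17  17  18  17  13  19  42  71  70  57  90  86  86  86  87  86  86  87
279  16  18  1
[... 605 characters left out ...]
 112  96 142 188 165 106  77  75  79  80  80  80  80 100 128 120  69  43  61  74  88
287  90  92 140 193 193 154  95  78  78  80  80  81  91 119 125 105  54  41  88 119 121
288  86  86 111 180 199 194 144 113  90  87  92  99 112 126 120  83  37  31  68 119 122
289  87  87  90 127 183 202 194 173 144 137 139 127 126 120  99  58  59  68  85 119 122
290  87  87  85  92 127 176 183 193 197 198 190 137 116  92  61  58 105 118 118 119 119
291  88  86  85  84  88  99 118 156 176 178 173 128  90  59  45  80 120 124 122 120 119
292  87  85  86  87  85  84  86  91  89  95  95  90  80  48  62 106 121 123 121 122 121
293  86  86  87  85  84  85  88  86  84  85  85  85  70  54  94 119 120 120 120 121 121
```

>>> carry_out(
  increments=[
    [[-0.15, -0.05, 0, 0], [-0.1, 0, 0, 0], [0, 0, 0, 0]],
  ],
)

```text
time_s: 30.48
position: [0.5936, 0.0164, 0.0587]
orientation: [1.371, 1.069, -1.371]
wrist_force: [-2.1, -0.2, 0.9]
grip_width: 0.0151
```

View pics/v12.png

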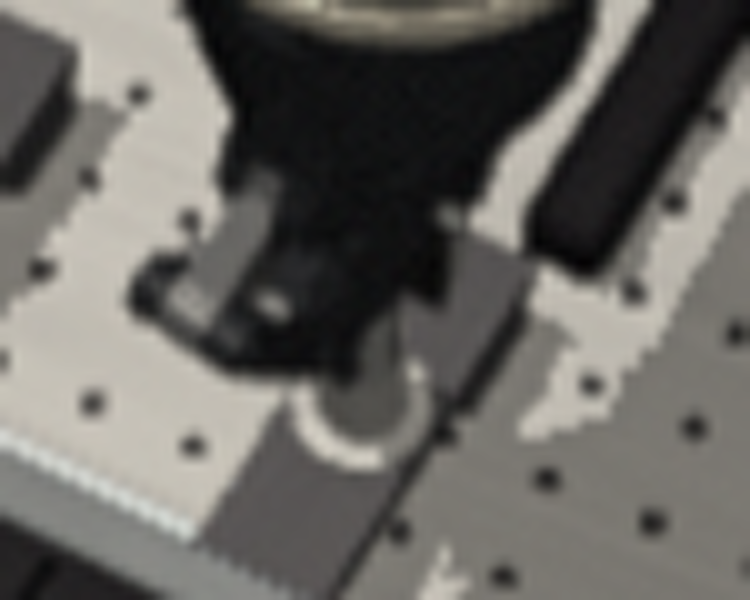

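The socket sits inside the washer ring with an even margin, consistent with it being seated. I'll press again now that the side force is released.

>>> carry_out(
  increments=[
    [[0.1, 0, 0, -0.05], [0.1, -0.03, 0, -0.05], [0.1, -0.03, 0, 0.05], [0.1, -0.03, 0, 0.05]],
  ],
)

```text
time_s: 30.98
position: [0.594, 0.0165, 0.0574]
orientation: [1.372, 1.067, -1.368]
wrist_force: [-6.2, 0.1, 9.0]
grip_width: 0.0161
```

```bash
python3 - <<'E'
from h import *
touch()
E
```

```text
t 30.975 p [0.594  0.0165 0.0574] F [-6.2175  0.0794  9.0063] M [-0.2951  1.021   0.0246] g 0.016067722906731644
R [[0.017, 0.974, -0.226], [-0.017, -0.226, -0.974], [-1.0, 0.02, 0.013]] q [-0.0058  0.0037  1.7908 -0.0177  1.3304  0.2264]
contact r xy mm 52.31632681101253 -34.88740738292952
```

Whether it is fully down is still ambiguous, because it dropped 7 mm rather than 12. I'll let go briefly so the socket can settle on the nut by its own weight, then grip it again.

>>> carry_out(
  increments=[
    [[-0.05, -0.03, 0, 0], [0, 0, 0, 0], [0, 0, 0, 0], [0, 0, 0, 0]],
  ],
  fingers=2.4,
)

```text
time_s: 31.48
position: [0.5947, 0.0167, 0.0582]
orientation: [1.372, 1.067, -1.365]
wrist_force: [-0.5, -0.7, 0.2]
grip_width: 0.0245
```

```bash
python3 - <<'E'
from h import *
st()
S=eyes.camera("scene")
g=cv2.cvtColor(S["color"],cv2.COLOR_BGR2GRAY);cv2.imwrite("pics/n13.png",S["color"])
for r in range(278,294): print(r," ".join("%3d"%v for v in g[r,272:293]))
E
```

```text
t 31.475 p [0.5947 0.0167 0.0582] F [-0.5211 -0.6814  0.2491] M [0.0248 0.0279 0.0075] g 0.024506038105053734
R [[0.019, 0.974, -0.224], [-0.017, -0.224, -0.974], [-1.0, 0.022, 0.012]] q [-0.0056  0.0029  1.7902 -0.0174  1.3295  0.2247]
278  16  14  16  14  17  19  16  16  26  51  67  62 100  91  86  86  86  86  85  84  86
279  17  17  14  18  16  18  16  19  45  71  69  55  88  77  85  86  87  85  85  86  85
280  16  18  15  17  17  17  17  30  59  73  68  48  69  72  97  89  86  86  86  87  76
281  14  14  16  19  23  19  17  32  62  72  68  45  64  85 119  96  85  85  87  85  54
282  31  20  14  24  40  21  13  26  61  71  70  62  77  87 124 107  79  78  86  73  36
283 108  66  48  74  99  41  21  37  63  72  77  79  78  86 126 111  62  60  74  47  31
284 179 114 113 143 153  71  44  61  72  76  82  81  80  85 126 121  65  51  47  31  39
285 167 117 159 188 166  90  71  80  81  81  83  82  77  89 127 123  75  49  35  35  57
286 112  97 143 193 185 112  82  82  82  82  82  81  83 100 127 119  70  44  61  75  88
287  89  94 140 193 194 155  97  83  81  81  84  82  93 117 126 105  52  41  89 119 120
288  86  88 111 178 200 194 146 118 104 104 104 101 114 125 120  84  39  31  68 119 120
289  85  87  91 127 183 202 195 176 161 161 159 153 148 121  98  55  60  69  85 119 122
290  89  87  84  92 128 175 183 192 198 199 197 184 166 100  63  56 104 118 118 120 119
291  87  87  86  85  88  99 116 155 175 178 172 133  93  59  43  80 121 123 121 120 119
292  87  86  87  87  85  84  85  90  88  95  93  79  53  44  62 105 122 122 121 123 122
293  87  87  86  85  86  85  86  85  83  85  83  65  47  54  95 120 121 120 120 121 122
```

Released, the socket stands at the same height with no load on it, so it is down on the washer. Now I regrip firmly.

>>> carry_out(
  increments=[
    [[0.08, 0, 0, 0], [0, 0, 0, 0], [0, 0, 0, 0], [0, 0, 0, 0]],
  ],
  fingers=0.8,
  force=80,
)

```text
time_s: 32.02
position: [0.5939, 0.017, 0.0583]
orientation: [1.371, 1.069, -1.366]
wrist_force: [-2.3, 0.4, 1.9]
grip_width: 0.0148
```

>>> carry_out(
  increments=[
    [[0.02, 0, 0, 0.05], [0.02, 0, 0, 0.05]],
  ],
)

```text
time_s: 32.28
position: [0.5943, 0.0169, 0.0583]
orientation: [1.446, 1.01, -1.437]
wrist_force: [-0.7, 0.0, 3.5]
grip_width: 0.0148
```

```bash
cat >> h.py <<'E'
def yw():
    s,Rm=st();print("yaw",np.degrees(np.arctan2(Rm[1,1],Rm[0,1])),"Mz",s["moment"][2],"tau6",s["tau"][5])
E
python3 -c "
from h import *
yw()"
```

```text
t 32.275 p [0.5943 0.0169 0.0583] F [-0.6539  0.0193  3.5472] M [-0.0716  0.1646  0.0524] g 0.014792338728621242
R [[0.018, 0.946, -0.323], [-0.017, -0.322, -0.946], [-1.0, 0.023, 0.01]] q [-0.0054  0.0027  1.7903 -0.0171  1.3304  0.3268]
yaw -18.80670178661576 Mz 0.052419611504194275 tau6 -1.0995274409651756
```

>>> carry_out(
  increments=[
    [[0.02, 0, 0, 0.05], [0.02, 0, 0, 0.05]],
  ],
)

```text
time_s: 32.52
position: [0.595, 0.0166, 0.0583]
orientation: [1.52, 0.946, -1.507]
wrist_force: [-2.2, 0.2, 3.8]
grip_width: 0.015
```

```bash
python3 -c "
from h import *
yw()"
```

```text
t 32.525 p [0.595  0.0166 0.0583] F [-2.2199  0.2325  3.8068] M [-0.1508  0.3698  0.0244] g 0.015033531718185956
R [[0.02, 0.908, -0.418], [-0.017, -0.418, -0.908], [-1.0, 0.025, 0.007]] q [-0.0056  0.003   1.7901 -0.0176  1.3288  0.4301]
yaw -24.7275430702621 Mz 0.02439074825971675 tau6 -1.0663387924432755
```

>>> carry_out(
  increments=[
    [[0.02, 0, 0, 0.05], [0.02, 0, 0, 0.05]],
  ],
)

```text
time_s: 32.78
position: [0.5954, 0.0163, 0.0583]
orientation: [1.593, 0.879, -1.576]
wrist_force: [-2.6, -1.3, 3.6]
grip_width: 0.0151
```

```bash
python3 -c "
from h import *
yw()"
```

```text
t 32.775 p [0.5954 0.0163 0.0583] F [-2.6266 -1.2941  3.6372] M [-0.2101  0.5123  0.0078] g 0.015110138346307516
R [[0.021, 0.86, -0.51], [-0.018, -0.51, -0.86], [-1.0, 0.027, 0.005]] q [-0.0059  0.0032  1.7899 -0.0182  1.3278  0.5334]
yaw -30.653937192601127 Mz 0.00784020057200668 tau6 -1.0629593208432198
```

>>> carry_out(
  increments=[
    [[0.02, 0, 0, 0.05], [0.02, 0, 0, 0.05]],
  ],
)

```text
time_s: 33.02
position: [0.5958, 0.0159, 0.0583]
orientation: [1.664, 0.808, -1.644]
wrist_force: [-2.1, -1.7, 3.8]
grip_width: 0.0144
```

```bash
python3 - <<'E'
from h import *
yw()
S=eyes.camera("scene")
g=cv2.cvtColor(S["color"],cv2.COLOR_BGR2GRAY);cv2.imwrite("pics/n14.png",S["color"])
for r in range(274,293): print(r," ".join("%3d"%v for v in g[r,270:293]))
E
```

```text
t 33.025 p [0.5958 0.0159 0.0583] F [-2.1414 -1.661   3.7893] M [-0.3028  0.4551  0.0608] g 0.014447366234258963
R [[0.022, 0.803, -0.596], [-0.019, -0.596, -0.803], [-1.0, 0.028, 0.002]] q [-0.0061  0.0033  1.7897 -0.019   1.3269  0.6366]
yaw -36.572606271679625 Mz 0.06084156410489311 tau6 -0.9884512424468994
274  19  20  20  17  17  17  16  16  22  35  41  47  66  79  74  38  13  14  28  64  76  74  84
275  17  16  16  16  17  20  17  19  35  58  70  60  66  79  75  71  33  10  27  66  78  82  85
276  22  27  43  24  14  17  18  24  49  74  75  51  64  75  80  97  62  19  29  68  80  85  85
277  57  80 115  72  21  14  17  29  55  75  75  52  63  74  82  91  81  44  42  79  83  86  86
278 128 150 183 140  44  14  15  30  57  74  73  51  71  83  92  79  82  72  68  85  86  86  86
279 171 191 196 179  79  19  13  27  55  75  73  58  93  96  94  76  86  87  86  87  85  88  85
280 141 190 193 186 133  57  25  34  60  74  72  56 105  90  72  74  97  89  87  87  87  88  75
281 166 190 192 193 183 124  80  59  66  75  70  54  77  66  67  84 121  95  87  86  87  86  54
282 188 189 188 189 
[... 335 characters left out ...]
 127 125  75  47  36  36  57
286 189 171 112  97 143 193 185 112  81  80  81  82  82  81  82 101 128 119  70  43  61  75  88
287 185 135  90  93 140 194 193 156  98  81  80  82  81  83  92 119 126 105  54  41  88 121 121
288 174 110  86  88 112 178 201 195 146 117 105 102  94 102 111 128 120  84  37  33  68 120 122
289 142  93  86  89  90 129 183 203 196 177 162 159 146 149 129 119 100  56  59  69  85 120 122
290 101  87  88  88  85  93 129 177 183 193 197 199 196 172 121  93  63  57 104 119 119 121 120
291  89  88  88  87  86  85  89  99 118 157 177 180 171 110  82  57  46  80 122 124 122 120 120
292  87  89  87  86  87  87  84  83  85  91  89  95  87  57  52  45  63 107 122 122 121 122 122
```

>>> carry_out(
  increments=[
    [[0.02, -0.05, 0, 0.012], [0.02, -0.05, 0, 0.012], [0.02, 0, 0, 0.012], [0.02, 0, 0, 0.012]],
  ],
)

```text
time_s: 33.58
position: [0.5958, 0.0159, 0.0583]
orientation: [1.7, 0.77, -1.675]
wrist_force: [-1.9, -1.9, 4.9]
grip_width: 0.0146
```

```bash
python3 - <<'E'
from h import *
yw()
S=eyes.camera("scene");yw()
E
```

```text
t 33.575 p [0.5958 0.0159 0.0583] F [-1.8917 -1.9209  4.8945] M [-0.5332  0.2947  0.1392] g 0.014612639045386008
R [[0.024, 0.771, -0.636], [-0.02, -0.636, -0.772], [-1.0, 0.031, 0.0]] q [-0.0054  0.0019  1.7913 -0.0202  1.3245  0.6886]
yaw -39.4966611576172 Mz 0.1391865171394442 tau6 -0.11360740754753351
t 33.625 p [0.5958 0.0159 0.0583] F [-1.2544 -2.274   5.399 ] M [-0.5959  0.3172  0.1298] g 0.014446065656530786
R [[0.024, 0.771, -0.637], [-0.02, -0.636, -0.771], [-1.0, 0.031, -0.0]] q [-0.0055  0.0019  1.7912 -0.0202  1.3245  0.6893]
yaw -39.53757577557879 Mz 0.12975971830409413 tau6 -0.02693175687454641
```

>>> carry_out(
  increments=[
    [[0.02, -0.03, 0, 0.05], [0.02, -0.03, 0, 0.05]],
  ],
)

```text
time_s: 33.88
position: [0.5959, 0.0158, 0.0583]
orientation: [1.77, 0.692, -1.741]
wrist_force: [0.9, -5.2, 5.4]
grip_width: 0.0149
```

```bash
python3 - <<'E'
from h import *
yw()
S=eyes.camera("scene");yw()
E
```

```text
t 33.875 p [0.5959 0.0158 0.0583] F [ 0.857  -5.1603  5.4333] M [-1.1555 -0.2227  0.1814] g 0.014904189451151174
R [[0.025, 0.701, -0.712], [-0.021, -0.712, -0.702], [-0.999, 0.033, -0.004]] q [-0.0051  0.0011  1.792  -0.0214  1.323   0.7927]
yaw -45.42861949371708 Mz 0.1814022934224183 tau6 -0.8971969597041607
t 33.925 p [0.5959 0.0158 0.0583] F [ 0.5818 -3.991   4.3057] M [-1.0644 -0.1845  0.1534] g 0.014817887076728186
R [[0.025, 0.7, -0.714], [-0.021, -0.714, -0.7], [-0.999, 0.033, -0.004]] q [-0.0051  0.0011  1.792  -0.0214  1.323   0.7954]
yaw -45.581628803608034 Mz 0.15336686314779088 tau6 -0.7857983373105526
```

Resistance of about 0.15–0.18 N·m first appeared near yaw -37°, so the nut has been turning since then. I'll continue to about -66°.

>>> carry_out(
  increments=[
    [[0.02, 0.02, 0.02, 0.05], [0.02, 0.01, 0.02, 0.05], [0.02, 0, 0.02, 0.05], [0.02, 0, 0.02, 0.05], [0.02, 0, 0.02, 0.05], [0.02, 0, 0, 0.05]],
  ],
)

```text
time_s: 34.67
position: [0.5969, 0.0136, 0.0584]
orientation: [1.972, 0.436, -1.926]
wrist_force: [-0.1, -4.8, 4.7]
grip_width: 0.0147
```

```bash
python3 - <<'E'
from h import *
yw()
S=eyes.camera("scene");yw()
g=cv2.cvtColor(S["color"],cv2.COLOR_BGR2GRAY)
for r in range(282,293): print(r," ".join("%3d"%v for v in g[r,272:293]))
E
```

```text
t 34.675 p [0.5969 0.0136 0.0584] F [-0.0851 -4.8063  4.6959] M [-0.9699  0.0596  0.1839] g 0.01466268295873567
R [[0.029, 0.451, -0.892], [-0.023, -0.892, -0.452], [-0.999, 0.034, -0.016]] q [-0.0075  0.0004  1.7927 -0.0239  1.3191  1.1004]
yaw -63.167758129795644 Mz 0.18385620544037967 tau6 -0.8776806481182575
t 34.725 p [0.5969 0.0135 0.0584] F [-0.4579 -4.5881  5.1758] M [-0.9047  0.0517  0.1541] g 0.014771856171998386
R [[0.029, 0.449, -0.893], [-0.023, -0.893, -0.449], [-0.999, 0.034, -0.016]] q [-0.0075  0.0003  1.7927 -0.0239  1.3191  1.103 ]
yaw -63.31948634917891 Mz 0.15413453752505343 tau6 -0.7372202910482883
282 188 189 187 189 129  73  72  70  67  66  70  79  78  88 124 106  77  61  77  73  35
283 188 176 169 188 137  74  73  78  80  81  83  81  79  86 125 111  61  52  54  40  31
284 183 150 171 189 158  80  73  79  82  84  84  82  78  86 128 121  66  52  44  31  40
285 165 118 161 190 166  83  73  79  82  84  84  82  78  89 128 123  75  48  36  35  58
286 112  97 139 177 168  88  73  79  83  83  84  81  82 100 128 119  69  44  60  75  88
287  91  93 129 151 130 103  80  79  82  83  84  83  93 118 126 106  55  41  89 119 121
288  87  88 111 164 132 124 103  93  88  91  92 100 113 127 120  85  38  30  68 120 122
289  87  87  91 108 119 129 126 119 112 111 116 125 127 119 100  55  61  69  84 120 121
290  88  87  84  79  87 114 119 125 126 128 128 124 116  95  63  58 105 118 119 120 120
291  88  87  87  82  58  70  84 107 115 116 114  96  82  59  44  79 123 124 124 121 119
292  88  86  88  83  53  51  56  64  69  70  68  57  53  46  63 105 124 122 122 123 123
```

>>> carry_out(
  increments=[
    [[0.1, 0.02, 0.03, 0.02], [0.1, 0, 0.03, 0.02], [0.1, 0, 0, 0], [0.05, 0, 0, 0]],
  ],
)

```text
time_s: 35.22
position: [0.5979, 0.0132, 0.0584]
orientation: [2.0, 0.4, -1.944]
wrist_force: [-3.4, -2.7, 7.8]
grip_width: 0.0145
```

```bash
python3 - <<'E'
from h import *
yw()
S=eyes.camera("scene");T=eyes.camera("top")
for m in("magnifier","socket_a","mirror_post","ball_driver","optic_box"):
  print(m,[(n,np.round(d["box"],1).tolist(),round(d["score"],2)) for n in("scene","top") for d in models.spot_in(n,m)][:6])
g=cv2.cvtColor(S["color"],cv2.COLOR_BGR2GRAY)
for r in range(284,293): print(r," ".join("%3d"%v for v in g[r,272:293]))
E
```

```text
t 35.225 p [0.5979 0.0132 0.0584] F [-3.3629 -2.7247  7.788 ] M [-0.534   0.906   0.0589] g 0.014517803396152489
R [[0.033, 0.416, -0.909], [-0.023, -0.909, -0.417], [-0.999, 0.035, -0.02]] q [-0.0082 -0.0002  1.7932 -0.0236  1.3154  1.1385]
yaw -65.40242366391467 Mz 0.05889128168044189 tau6 0.2212725207209587
magnifier [('scene', [156.9, 337.2, 253.0, 82.7], 0.81), ('top', [137.8, 22.3, 179.9, 77.9], 0.6)]
socket_a [('scene', [148.0, 227.7, 20.9, 24.9], 0.86), ('scene', [277.9, 264.3, 11.8, 26.5], 0.71), ('scene', [165.5, 174.5, 15.3, 24.9], 0.58), ('top', [408.8, 226.1, 19.3, 11.4], 0.72), ('top', [393.4, 163.6, 12.2, 16.7], 0.61)]
mirror_post [('scene', [435.1, 248.1, 32.6, 40.7], 0.7), ('top', [120.0, 232.4, 29.1, 23.1], 0.61)]
ball_driver [('scene', [303.7, 207.5, 35.8, 66.7], 0.63), ('top', [259.7, 202.0, 4.9, 4.0], 0.45)]
optic_box [('scene', [232.3, 252.1, 7.4, 12.0], 0.57), ('scene', [229.5, 203.5, 27.6, 12.5], 0.54), ('top', [334.7, 236.7, 18.9, 22.8], 0.93)]
284 184 150 172 185 122  73  73  80  81  84  83  82  78  85 127 121  66  52  48  30  41
285 164 119 158 168 111  70  74  79  82  83  83  82  78  89 128 122  75  47  35  36  57
286 113  95 129 129 108  81  74  79  81  82  82  82  81 101 128 120  70  43  60  74  87
287  90  94 130 145 124 103  81  79  81  83  83  83  92 118 127 105  53  42  89 120 120
288  85  88 111 164 133 125 102  91  87  88  91 100 113 127 121  84  38  31  68 121 121
289  88  87  88 100 118 129 126 117 106 106 115 125 127 121 100  57  59  69  85 121 121
290  88  87  83  70  82 114 121 125 127 128 127 123 117  94  63  58 106 119 119 119 120
291  89  86  86  81  58  69  85 106 115 117 114  96  82  59  45  81 121 124 122 120 119
292  87  87  87  83  54  52  54  62  69  68  67  57  52  45  62 105 123 122 122 122 123
```

The pressed height holds steady at 58.4 mm, the socket's lower edge is at the washer, and the bystanders are where they were. Handing in.

```bash
python3 -c "
from rig import env
print(env.sign_off())"
```

```text
the job is handed in; nothing more can be done
None
```

The 13 mm socket fitted the middle nut. I used it to tighten the nut about 30° clockwise and handed in with the gripper still holding it on the nut. Clock at hand-in was about 35 s of 72.

- **Magnifier:** I pinched the handle and swung the head about 60° to the robot's left. It stayed there, about 20 cm clear of the middle clamp.
- **Choosing the socket:** The camera pictures showed the middle nut to be the smallest, so I tried the 13 mm socket first. I centred it against the stud and turned it a few degrees at a time under a light press until it dropped over the nut. The 17 and 22 mm sockets were never lifted.
- **Tightening:** The nut resisted with about 0.15–0.18 N·m from a tool angle of roughly -37°, and I stopped at -65.4°. That is about 28–31° of nut turn.

**Last checks**
- Pressing down at the end did not move the socket (tool height steady at 58.4 mm, about 8 N). Its lower edge appears within about 1 mm of the seated position on the washer.
- The networks still found both other sockets in the tray. The mirror and optic box showed where they were at the start; the driver was matched only roughly.

**What disagreed or is uncertain**
- The socket dropped only about 7 mm when it engaged, where I expected 12 mm. I let go of it to check; it stayed at the same height with no load, so I took it as seated.
- The first turning steps showed no resistance over slightly more slack than expected, so the 30° is good to a few degrees.
- The tool finished tilted about 2° from vertical.

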